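# Reload the tape caddy and hook its keeper shut

## Robot

A 7-joint arm with a two-finger parallel gripper is mounted at the origin on the work surface. World frame = base frame: x ahead of the robot, y to its left, z up, the work surface at z = 0. Lengths are in mm, angles in degrees, forces in N, time in s.
With the tool pointing down it reaches from about 400 to 850 mm from the base axis. Payload 4.4 kg.
Tool frame: the origin (TCP) lies at the very end of the fingers, on their centre line; the grasp point (between the pads) lies r.pinch_z behind it (r.pinch_z is the distance from the TCP to the grasp point, in mm); y points along the fingers, x is the direction in which the jaws open and shut, and the axes are right-handed (so a half turn about y gives the same grasp; the last joint's range is limited). The gripper opens to 94 mm and grips with 3 to 60 N. Pads are 16 mm wide; open, the fingers measure 119 mm over their backs; the gripper's body (75 mm by 177 mm) begins 78 mm behind the grasp point.
Start: joints at [-3.77, 36.005, 2.206, 86.941, -1.547, 57.084, -1.146], TCP at [650.014, 0.028, 205.478] pointing down, gripper open.
Joint ranges: [-175.42, 175.42], [-21.48, 121.26], [-71.46, 75.88], [10.55, 141.38], [-63.04, 243.04], [13.31, 113.54], [-168.57, 168.57]. Speed limits (degrees/s): [147.25, 147.25, 180, 180, 180, 180, 180].

## Interface

Orientations are given as [roll, pitch, yaw] about the fixed x, y, z axes, in that order (R = Rz(yaw) Ry(pitch) Rx(roll)).
In Python, from station import r gives the robot as it stands.
- The arm moves only by the tool move_arm, never from a script. Its argument "plan" is a list of rows, each a list of 7 numbers: the opening, from 0 (shut) to 1 (fully open), then the shift along the tool's x, y, z in units of 300 mm (1.0 is 300 mm), then the turn, a rotation vector about the tool's x, y, z in units of 90 degrees (1.0 is 90 degrees). In form: [[jaw, tx, ty, tz, ax, ay, az], ...]. A call has exactly 8 rows; each row is the pose to reach, as a shift and turn from the pose commanded when the call began, along the tool's axes at that moment; what a row does not reach only later rows make up. A row lasts 1/8 s, in which the tool goes at most 62.5 mm and 10.7 degrees, less where a joint would pass 70% of its speed; a pose out of reach is approached as far as the arm can. A call with a number of a shift or a turn outside -1 to 1 is refused whole. A call with a gripper value outside its range is refused whole. The fingers move at their own pace and stop on an object; "squeeze" is the grip in N (left out, the last holds). Time passes only in rows, so rows that repeat a pose let the fingers close, or fill a call up. It gives the time, the measured TCP pose, the force and the opening at its end, in the units of the state.
- r.sense(): the state, without advancing time (a new reading comes with each control period).
- r.read_camera(name): name is "scene" or "side" or "wrist"; returns a dict with "img" (420x560x3 uint8, blue, green, red), "mtx" (3x3 intrinsics, pixels), "k1" (the pictures are not rectified: a ray, as slopes to the right and down, at radius r is drawn at 1 + k1 r^2 times it, then the intrinsics apply), "world_from_camera" (4x4, takes a point from camera to world coordinates). Camera axes: x right, y down, z forward; pixel columns grow to the right and rows downward; lengths in mm; the calibration is good to about 2 mm. A picture is of the moment at which its call begins. There is no depth.
- r.sign_off(): hands the job in, once; it reports no verdict.
The state is a dict: "clock": time; "joint_positions": joint angles; "qvel": joint speeds; "effort": joint torques, N m; "eef_pos": TCP position; "orientation": TCP orientation; "wrist_force": force on the tool from outside, world axes, zero at the start; "ft_torque": the same for the moment, N m; "finger_gap": finger opening in mm.
Only numpy, scipy, OpenCV 4.12 (cv2) and the standard library are available. Lean on these libraries where they do the work, as an engineer would, in place of code of your own. Each camera call takes 0.05 s, during which the arm holds its last target.

## Task

Reload the tape caddy on the print bench: swing the C-shaped keeper hook back out of the caddy's eye along its curve and stand it on the black rubber mat, then thread every roll of masking tape that is lying on the table onto the caddy's post so that they lie flat on one another. Then shut the caddy again: swing the keeper's curved wire through the eye and stand its foot squarely on the caddy's round pad, with the wire left through the eye as it was at first; do not disturb the tubs, tools and bottle around.

Things in the scene. Friction and masses are not known exactly. Their poses are not given: they have to be found in the camera images.
- caddy: fixed plywood plate, 180 x 195 x 12 mm, with a steel post, an eye and a round pad. Origin: on the post's axis at the table, z up; the plate spans x -60 to +120, y -112.5 to +82.5 mm. Post at (0, 0): 26 mm diameter, top 90 mm above the table. Eye centre at (80, 50, 108), pad centre at (80, -70, 78) mm, so the gripper has room on the -x side when loading rolls.
- post (a point): on the post's axis at the top face of the base plate (12 mm above the table): where the bottom roll's underside comes to lie. Each roll lies 18 mm above the last; rolls fit loosely on the post (22 mm of play each way); put them on roughly centred
- eye (a point): centre of the eye: an upright ring of 6 mm bar, 30 mm clear inside, 42 mm over all, on a 10 mm stalk, 108 mm above the table; its hole runs along the caddy's x axis
- pad (a point): centre of the top face of the round pad, 68 mm diameter, 78 mm above the table, on a 20 mm column: the keeper's foot stands here
- keeper: the keeper hook, steel, about 0.4 kg, stands on a round foot of 52 mm diameter, 12 mm thick. Origin: centre of the foot's underside, z up. A 16 mm stem rises from the foot to a square black grip; a curved wire leaves the stem. Shut, it has the same yaw as the caddy (to a few degrees), foot on the pad, bend in the eye.
- keeper_grip (a point): centre of the square black grip, 26 x 26 mm (sides along the keeper's x and y), from 42 to 82 mm above the foot's underside; this point is 62 mm above it
- keeper_centre (a point): centre of the wire's circle, at the keeper's (0, 60, 30) mm. The 6 mm wire runs level, 60 mm from here, from the stem at (0, 0) through (-60, 60) and (0, 120) to the tip at (56, 80) mm. To open: lift a few mm and turn the keeper anticlockwise (from above) about this point; the tip leaves the eye after 70 degrees, 95 are clear. To shut: the reverse, clockwise.
- keeper_bend (a point): point on the wire's centre line opposite the grip, at the keeper's (0, 120, 30) mm; lies in the eye when shut
- keeper_tip (a point): free tip of the wire, at the keeper's (56, 80, 30) mm
- mat: flat black rubber mat, fixed, 160 x 160 x 4 mm. Origin: centre of its underside, on the table
- roll0: a roll of masking tape lying flat: a rigid cream ring with a brown cardboard core, outer diameter 98 mm, bore 70 mm (wall 14 mm), 18 mm high, about 80 g; may be absent. Origin: centre of its underside, z up its axis. Pick it by the wall, one finger in the bore. It can be gripped anywhere round the ring.
- roll1: a roll of masking tape lying flat: a rigid cream ring with a brown cardboard core, outer diameter 98 mm, bore 70 mm (wall 14 mm), 18 mm high, about 80 g; may be absent. Origin: centre of its underside, z up its axis. Pick it by the wall, one finger in the bore. It can be gripped anywhere round the ring.
- roll2: a roll of masking tape lying flat: a rigid cream ring with a brown cardboard core, outer diameter 98 mm, bore 70 mm (wall 14 mm), 18 mm high, about 80 g; may be absent. Origin: centre of its underside, z up its axis. Pick it by the wall, one finger in the bore. It can be gripped anywhere round the ring.
- roll3: a roll of masking tape lying flat: a rigid cream ring with a brown cardboard core, outer diameter 98 mm, bore 70 mm (wall 14 mm), 18 mm high, about 80 g; may be absent. Origin: centre of its underside, z up its axis. Pick it by the wall, one finger in the bore. It can be gripped anywhere round the ring.
- tub0: white ink tub, 76 mm diameter, 85 mm high; leave it alone
- tub1: blue ink tub, 76 mm diameter, 85 mm high; leave it alone
- tub2: red ink tub, 72 mm diameter, 75 mm high; leave it alone
- spray: grey bottle, 66 mm diameter, 170 mm high; leave it alone
- spatula: ink spatula lying on the table beyond the caddy; leave it alone
- brush: brush lying between the robot and the caddy; leave it alone
- squeegee: squeegee, 260 mm wooden handle with a rubber blade, lying at the far edge; leave it alone
There are look-alikes about, which are no part of the job. Of the things shaped like the mat, the black one is meant.

How it is judged (in metres and radians):
On the way, in this order (a step that is already met when the one before it is completed fails the run):
1. the keeper is out of the eye and stands, released, on the rubber mat (horizontal distance between keeper and mat below 0.085 m and height (world z) of keeper below 0.012 m and angle between keeper's own z axis and vertical below 0.1 rad and contact force between the fingers and keeper below 0.3 N), for 0.2 s.
2. every roll present lies flat on the post's stack (horizontal distance between each of roll0, roll1, roll2, roll3 and post below 0.026 m and z of roll0 in the frame of post between -0.004 and 0.059 m and angle between each of roll0, roll1, roll2, roll3's own z axis and vertical below 0.1 rad and z of roll1 in the frame of post between -0.004 and 0.059 m and z of roll2 in the frame of post between -0.004 and 0.059 m and z of roll3 in the frame of post between -0.004 and 0.059 m), for 0.2 s.
At the end, for the whole second after the job is handed in: Each roll is on the post (within 26 mm of its axis), flat to 0.1 rad, underside under 59 mm above the plate; the keeper stands still, upright to 0.1 rad, within 15 mm of the pad's centre, its bend within 14 mm of the eye's centre (all of step 2 and horizontal distance between keeper and pad below 0.015 m and z of keeper in the frame of pad between -0.004 and 0.005 m and angle between keeper's own z axis and vertical below 0.1 rad and distance between keeper_bend and eye below 0.014 m and linear speed of keeper below 0.02 m/s); the robot touches nothing.
It fails at once if a tub, tool or bottle that is no part of the job is pushed more than 5 cm away or knocked over (distance of any of tub0, tub1, tub2, spray, spatula, brush, squeegee from where it was at the start of the episode above 0.05 m or angle between any of tub0, tub1, tub2, spray's own z axis and vertical above 0.6 rad).
Of roll0, roll1, roll2, roll3 only 2 to 4 are there at a start; the rules pass over those that are not, and their reading is None.
At some moment in a run one of roll0, roll1, roll2, roll3 may be knocked a few centimetres aside while the robot is not near it.
It also fails if it takes over 210 s, if anything falls off the work surface, if the arm or the gripper's body presses on something with over 40 N, if the wrist force passes 120 N, or if a joint passes its speed limit or range.

## Working session

There is one attempt and no reset: what is moved stays moved. The work goes in short steps, Python scripts to look and compute and a tool call to move; the robot and the scene stay as the last step left them, time stands still between calls to the robot, and variables do not carry over. Pictures are saved under pics/ and viewed, and the job is handed in when it is done.

Besides the shell and the picture viewer there is one more tool, called as a command line: name --pt "numbers of a row" for each row, then --argument value for the rest. move_arm: Moves the arm, as the interface text tells. Its arguments: {"type":"object","properties":{"plan":{"type":"array","items":{"type":"array","items":{"type":"number"}}},"squeeze":{"type":"number"}},"required":["plan"]}

```bash
ls; mkdir -p pics
python3 - <<'E'
from station import r
import cv2
print(r.sense(), r.pinch_z)
for n in ["scene","side","wrist"]:
    c=r.read_camera(n); cv2.imwrite(f"pics/{n}0.png",c["img"]); print(n,c["mtx"].tolist(),c["k1"],c["world_from_camera"].round(3).tolist())
E
```

```text
pics
{'clock': 0.0, 'joint_positions': array([-3.77143375, 36.05735123,  2.20010996, 86.99311566, -1.54495991,
       57.08351666, -1.14598557]), 'qvel': array([-0.08334413,  0.00363546, -0.03938178, -0.02137103, -0.03735547,
       -0.00612818,  0.07162977]), 'effort': array([ 1.05774864e-04, -5.49729431e+01,  1.14371493e+00, -1.86633307e+01,
       -5.21096285e-02,  2.37884105e-02,  1.36332897e-04]), 'eef_pos': array([6.49359899e+02, 6.00771697e-02, 2.04587139e+02]), 'orientation': array([-9.00014932e+01,  1.04361377e-01,  4.45319829e-03]), 'wrist_force': array([-0.21956893,  0.98676723, -0.77972322]), 'ft_torque': array([-0.012171  , -0.03100984,  0.03561633]), 'finger_gap': 94.19506401858686} 18.8
scene [[477.9624599662812, 0.0, 279.6130748275971], [0.0, 477.9624599662812, 214.8290731392029], [0.0, 0.0, 1.0]] -0.15075292465023363 [[-0.427, 0.595, -0.681, 1515.941], [0.904, 0.296, -0.309, 424.69], [0.018, -0.748, -0.664, 1137.742], [0.0, 0.0, 0.0, 1.0]]
side [[545.1699751452626, 0.0, 283.8032463717346], [0.0, 545.1699751452626, 221.39093824116782], [0.0, 0.0, 1.0]] -0.07215565400479688 [[0.789, -0.312, 0.529, -443.027], [-0.614, -0.402, 0.679, -1258.4], [0.001, -0.861, -0.509, 987.518], [0.0, 0.0, 0.0, 1.0]]
wrist [[322.01741443376756, 0.0, 278.4897281179276], [0.0, 322.01741443376756, 209.29177230360304], [0.0, 0.0, 1.0]] -0.06029973760629524 [[1.0, 0.0, -0.001, 649.885], [-0.0, -0.974, -0.225, 65.53], [-0.001, 0.225, -0.974, 383.909], [0.0, 0.0, 0.0, 1.0]]
```

View pics/scene0.png

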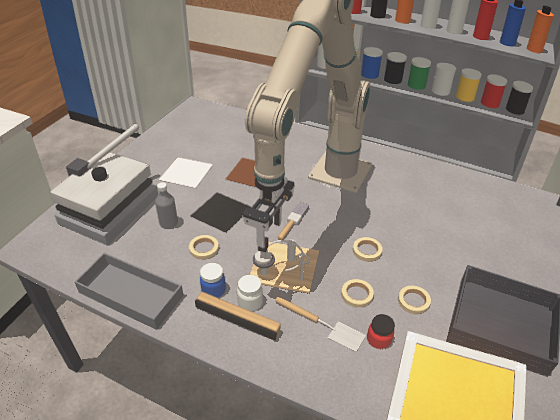

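View pics/side0.png

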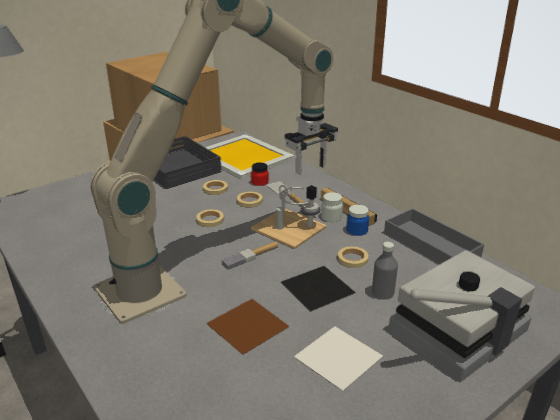

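View pics/wrist0.png

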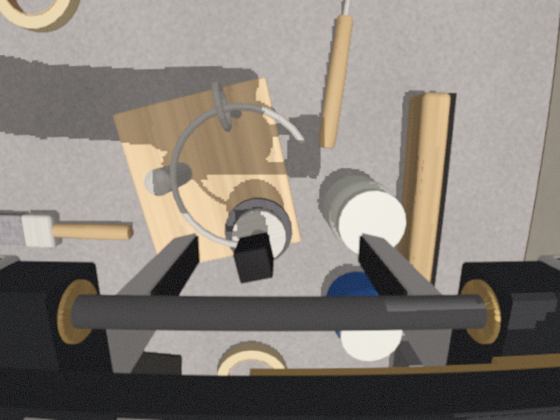

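```bash
cat > h.py <<'E'
from station import r
import numpy as np, cv2
def und(c,uv):
    uv=np.atleast_2d(np.float64(uv)); K=c["mtx"]
    d=(uv-[K[0,2],K[1,2]])/[K[0,0],K[1,1]]; p=d.copy()
    for _ in range(30): p=d/(1+c["k1"]*(p**2).sum(1,keepdims=True))
    return p
def ray(c,uv):
    p=und(c,uv); T=c["world_from_camera"]
    d=np.c_[p,np.ones(len(p))]@T[:3,:3].T
    return T[:3,3],d
def plane(c,uv,z):
    o,d=ray(c,uv); return o+d*((z-o[2])/d[:,2:3])
def proj(c,P):
    P=np.atleast_2d(np.float64(P)); T=c["world_from_camera"]
    q=(P-T[:3,3])@T[:3,:3]; p=q[:,:2]/q[:,2:]
    p=p*(1+c["k1"]*(p**2).sum(1,keepdims=True))
    return p*[c["mtx"][0,0],c["mtx"][1,1]]+[c["mtx"][0,2],c["mtx"][1,2]]
def tri(L):
    A=np.zeros((3,3));b=np.zeros(3)
    for c,uv in L:
        o,d=ray(c,uv);d=d[0]/np.linalg.norm(d[0]);M=np.eye(3)-np.outer(d,d);A+=M;b+=M@o
    X=np.linalg.solve(A,b)
    return X,[float(np.linalg.norm(proj(c,X)[0]-uv)) for c,uv in L]
def rolls(c,zmid=9,thr=None):
    hsv=cv2.cvtColor(c["img"],cv2.COLOR_BGR2HSV)
    m=cv2.inRange(hsv,(14,50,110),(32,200,255))
    m=cv2.morphologyEx(m,cv2.MORPH_CLOSE,np.ones((3,3),np.uint8))
    cs,_=cv2.findContours(m,cv2.RETR_EXTERNAL,cv2.CHAIN_APPROX_NONE)
    out=[]
    for k in cs:
        if len(k)<40: continue
        pl=plane(c,k[:,0],zmid)[:,:2]
        h=cv2.convexHull(np.float32(pl)); M=cv2.moments(h)
        ctr=np.array([M["m10"],M["m01"]])/M["m00"]
        (cx,cy),(w,hh),_=cv2.minAreaRect(h)
        out.append((ctr.round(1).tolist(),round(w),round(hh),k[:,0].mean(0).round().tolist()))
    return out
E
python3 - <<'E'
from h import *
for n in ["scene","side"]:
    c=r.read_camera(n)
    for o in rolls(c):
        if 70<o[1]<140 and 70<o[2]<140: print(n,o)
    hsv=cv2.cvtColor(c["img"],cv2.COLOR_BGR2HSV)
    m=cv2.inRange(hsv,(0,0,0),(180,110,45))
    cs,_=cv2.findContours(m,cv2.RETR_EXTERNAL,cv2.CHAIN_APPROX_NONE)
    for k in cs:
        if len(k)<60: continue
        pl=np.float32(plane(c,k[:,0],4)[:,:2]); rc=cv2.minAreaRect(pl)
        if 120<min(rc[1]) and max(rc[1])<220: print("mat",n,k[:,0].mean(0),rc)
c=r.read_camera("wrist")
for n,cr in [("wrist",(90,60,330,300)),("scene",(190,180,340,310)),("side",(180,150,400,310))]:
    c=r.read_camera(n); a,b,x,y=cr; k=min(800/(x-a),600/(y-b))
    cv2.imwrite(f"pics/{n}_crop.png",cv2.resize(c["img"][b:y,a:x],None,fx=k,fy=k,interpolation=cv2.INTER_CUBIC)); print(n,k)
E
```

```text
scene ([523.6, 428.3], 110, 98, [414.0, 299.0])
scene ([573.7, 262.1], 105, 100, [357.0, 293.0])
scene ([381.2, 232.9], 112, 98, [367.0, 249.0])
scene ([612.7, -259.1], 113, 96, [203.0, 247.0])
side ([615.3, -259.4], 119, 97, [353.0, 256.0])
side ([382.8, 232.4], 124, 97, [210.0, 218.0])
side ([576.1, 261.5], 129, 96, [250.0, 199.0])
side ([525.2, 427.4], 125, 96, [215.0, 187.0])
mat side [318.     287.5625] ((424.78814697265625, -305.4947204589844), (154.70762634277344, 154.83236694335938), 83.44103240966797)
wrist 2.5
scene 4.615384615384615
side 3.6363636363636362
```

```bash
sleep 1
```

```text
(no output)
```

View pics/wrist_crop.png

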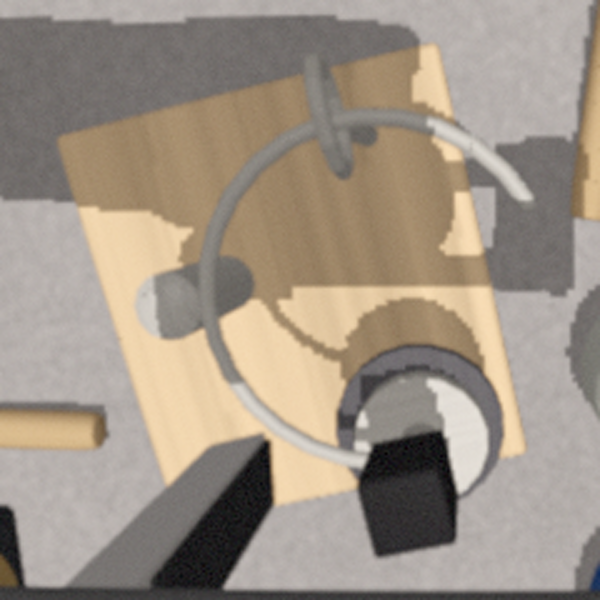

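View pics/scene_crop.png

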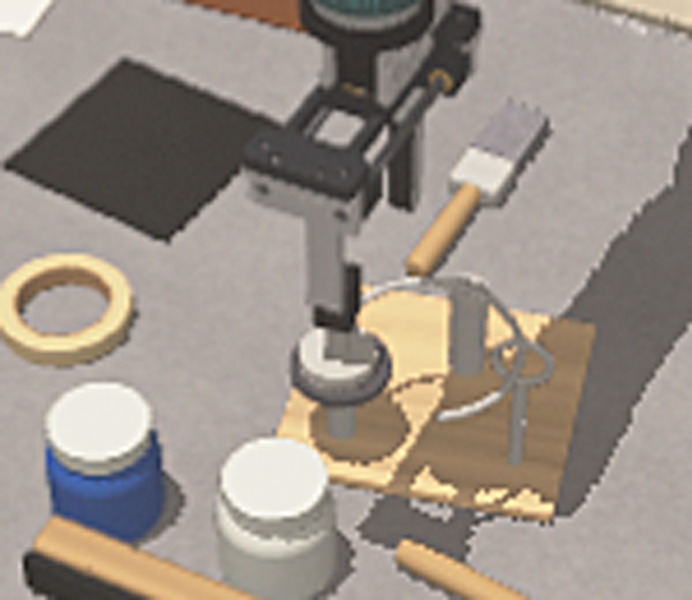

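View pics/side_crop.png

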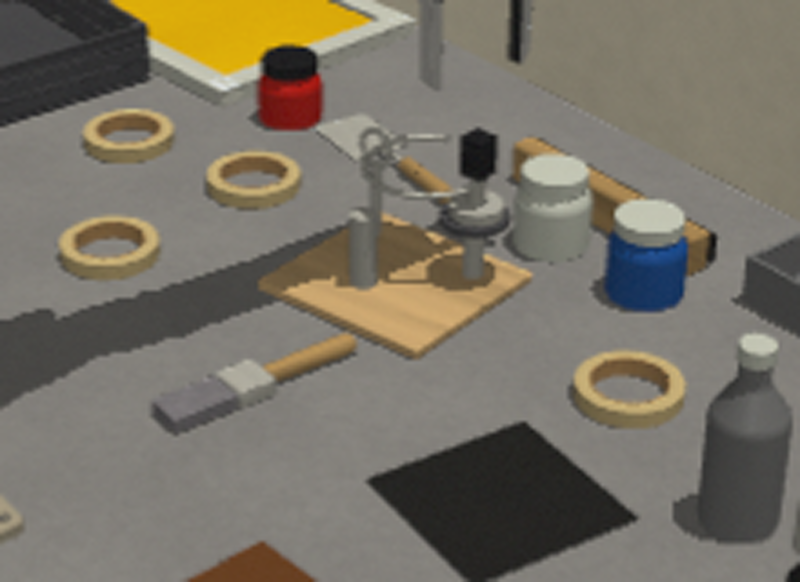

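Run:
```python
from h import *
w=r.read_camera("wrist");s=r.read_camera("side");sc=r.read_camera("scene")
W=lambda u,v:np.array([90+u/2.5,60+v/2.5])
C=[W(60,135),W(437,45),W(525,455)]
P=plane(w,C,12); print(P.round(1))
# caddy corners (-60,82.5),(120,82.5),(120,-112.5)
A=np.array([[-60,82.5],[120,82.5],[120,-112.5]])
a=A-A.mean(0);b=P[:,:2]-P[:,:2].mean(0)
th=np.arctan2((a[:,0]*b[:,1]-a[:,1]*b[:,0]).sum(),(a*b).sum())
R=np.array([[np.cos(th),-np.sin(th)],[np.sin(th),np.cos(th)]])
o=P[:,:2].mean(0)-R@A.mean(0)
print("yaw",np.degrees(th),"o",o, "res",(A@R.T+o-P[:,:2]).round(1).tolist())
G=lambda x,y,z:np.r_[R@[x,y]+o,z]
for nm,p in dict(post=(0,0,90),eye=(80,50,108),pad=(80,-70,78),grip=(80,-70,140),griptop=(80,-70,160),bend=(80,50,108),c1=(80-60,-10,108),tip=(136,10,108),p4=(-60,-112.5,12)).items():
    g=G(*p); print(nm,g.round(1),"w",((proj(w,g)[0]-[90,60])*2.5).round(),"sc",((proj(sc,g)[0]-[190,180])*4.615).round(),"side",((proj(s,g)[0]-[180,150])*3.636).round())
```

```text
[[463.6  90.4  12. ]
 [635.3 127.   12. ]
 [676.4 -61.5  12. ]]
yaw 11.977716626399118 o [536.69156329  22.38876676] res [[-2.7, 0.2], [1.7, 1.0], [1.0, -1.2]]
post [536.7  22.4  90. ] w [166. 308.] sc [467. 282.] side [362. 208.]
eye [604.6  87.9 108. ] w [333. 119.] sc [518. 361.] side [377. 145.]
pad [629.5 -29.5  78. ] w [419. 432.] sc [336. 360.] side [474. 211.]
grip [629.5 -29.5 140. ] w [407. 489.] sc [336. 293.] side [476. 152.]
griptop [629.5 -29.5 160. ] w [402. 513.] sc [336. 271.] side [476. 133.]
bend [604.6  87.9 108. ] w [333. 119.] sc [518. 361.] side [377. 145.]
c1 [558.3  16.8 108. ] w [209. 331.] sc [447. 281.] side [384. 186.]
tip [667.7  60.4 108. ] w [523. 203.] sc [437. 413.] side [445. 137.]
p4 [ 501.3 -100.1   12. ] w [175. 527.] sc [329. 275.] side [414. 348.]
```

Run:
```python
from h import *
s=r.read_camera("side");sc=r.read_camera("scene");w=r.read_camera("wrist")
S=lambda u,v:np.array([180+u/3.636,150+v/3.636]); SC=lambda u,v:np.array([190+u/4.615,180+v/4.615]); W=lambda u,v:np.array([90+u/2.5,60+v/2.5])
print("white tub top", plane(w,[[371,221]],85), plane(sc,[SC(275,480)],85),plane(s,[S(555,172)],85))
print("blue tub top", plane(w,[[370,331]],85),plane(sc,[SC(100,425)],85),plane(s,[S(650,215)],85))
print("bottle base", plane(s,[S(738,520)],0), "top",plane(s,[S(758,345)],170), plane(sc,[[163,185]],170))
print("grip top",plane(w,[W(408,513)],160),plane(s,[S(480,131)],160))
print("roll-ish brush tip", plane(sc,[SC(420,265)],5),plane(sc,[SC(530,105)],5))
print("squeegee/spatula", plane(sc,[[200,300],[278,328],[278,300],[318,320]],15))
m=w["img"].copy(); cv2.imwrite("pics/grip.png",cv2.resize(w["img"][200:300,200:310],None,fx=6,fy=6,interpolation=cv2.INTER_CUBIC))
m=sc["img"]; cv2.imwrite("pics/matcrop.png",cv2.resize(s["img"][240:400,200:400],None,fx=3.5,fy=3.5))
```

```text
white tub top [[739.90634307 -15.4622452   85.        ]] [[743.47143775 -14.52624064  85.        ]] [[733.03280121 -27.92961576  85.        ]]
blue tub top [[ 747.56570081 -136.639321     85.        ]] [[ 752.85466134 -135.15964089   85.        ]] [[ 745.73466276 -145.26631155   85.        ]]
bottle base [[ 559.7919923  -442.71364984    0.        ]] top [[ 556.37608362 -444.51691279  170.        ]] [[ 560.57046314 -432.28854831  170.        ]]
grip top [[631.34568987 -29.36591161 160.        ]] [[634.77626305 -28.25069119 160.        ]]
roll-ish brush tip [[456.21728425 -48.5490163    5.        ]] [[252.13201439 -47.47634604   5.        ]]
squeegee/spatula [[ 812.2361775  -146.26671198   15.        ]
 [ 799.62215537  103.27890147   15.        ]
 [ 709.47978573   60.42201337   15.        ]
 [ 724.87795609  194.40843586   15.        ]]
```

View pics/grip.png

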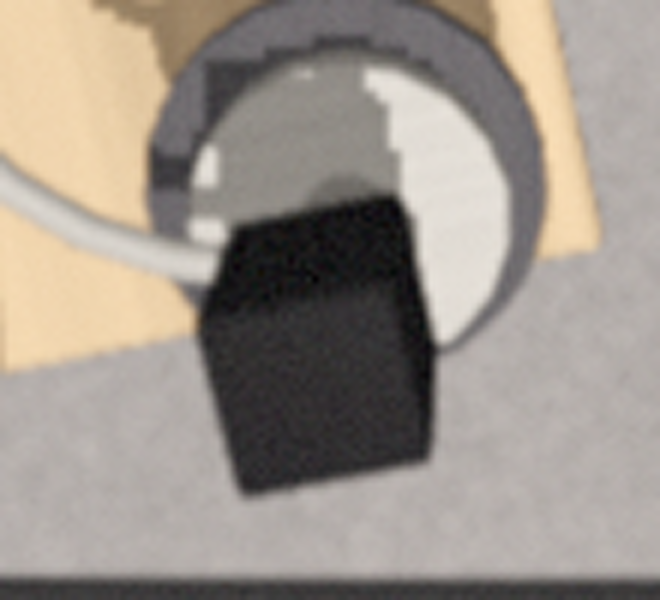

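View pics/matcrop.png

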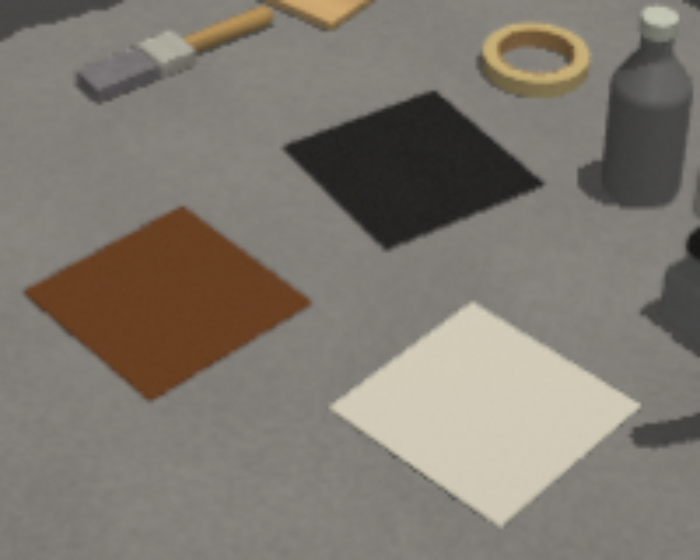

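```bash
python3 - <<'E'
from h import *
w=r.read_camera("wrist")
P=np.array([[203,318],[245,492],[430,460]])/6+[200,200]
p=plane(w,P,160); print(p.round(1)); 
d=p[2]-p[1]; e=p[0]-p[1]; print(np.degrees(np.arctan2(d[1],d[0])),np.degrees(np.arctan2(e[1],e[0]))-90,np.linalg.norm(d),np.linalg.norm(e),(p[0]+p[2])/2)
E
cat > mv.py <<'E'
import numpy as np,json,sys
from station import r
# commanded pose in cmd.json: x,y,z,yaw
def cmd(): return json.load(open("cmd.json"))
def row(c,t):
    # c,t=[x,y,z,yaw]
    y=np.radians(c[3]); d=np.array(t[:3])-c[:3]
    dyaw=t[3]-c[3]
    v=[d@[np.cos(y),np.sin(y),0],-d[2],d@[-np.sin(y),np.cos(y),0]]
    return [round(float(q)/300,3) for q in v]+[0,round(-dyaw/90,4),0]
def after(c,rw):
    y=np.radians(c[3]); a=np.array(rw[:3])*300
    return [c[0]+a[0]*np.cos(y)-a[2]*np.sin(y), c[1]+a[0]*np.sin(y)+a[2]*np.cos(y), c[2]-a[1], c[3]-rw[4]*90]
def plan(*targets,save=True):
    c=cmd(); last=None
    for t in targets:
        last=row(c,t); print(last)
    n=after(c,last); print("cmd",np.round(n,2))
    if save: json.dump(n,open("cmd.json","w"))
def st():
    s=r.sense(); print("t",round(s["clock"],2),"p",s["eef_pos"].round(1),"rpy",s["orientation"].round(1),"F",s["wrist_force"].round(1),"gap",round(s["finger_gap"],1))
E
echo '[650.014,0.028,205.478,0]' > cmd.json
python3 -c "
from mv import *
plan([631.5,-29.5,205,12])"
```

```text
[[617.2 -19.7 160. ]
 [621.7 -43.1 160. ]
 [645.1 -38.7 160. ]]
10.69567289223825 10.937451991637062 23.842379989577307 23.815287324134356 [631.13691945 -29.17156687 160.        ]
[-0.062, 0.002, -0.098, 0, -0.1333, 0]
cmd [631.41 -29.37 204.88  12.  ]
```

```bash
echo '[650.014,0.028,205.478,0]' > cmd.json
python3 -c "
from mv import *
plan([631,-29.3,205,11.25])"
```

```text
[-0.063, 0.002, -0.098, 0, -0.125, 0]
cmd [631.11 -29.37 204.88  11.25]
```

move_arm --pt "1 -0.063 0.002 -0.098 0 -0.125 0" --pt "1 -0.063 0.002 -0.098 0 -0.125 0" --pt "1 -0.063 0.002 -0.098 0 -0.125 0" --pt "1 -0.063 0.002 -0.098 0 -0.125 0" --pt "1 -0.063 0.002 -0.098 0 -0.125 0" --pt "1 -0.063 0.002 -0.098 0 -0.125 0" --pt "1 -0.063 0.002 -0.098 0 -0.125 0" --pt "1 -0.063 0.002 -0.098 0 -0.125 0" --squeeze 30

```text
clock: 1.8
eef_pos: [631.1, -29.3, 204.9]
orientation: [-90.0, -0.0, 11.2]
wrist_force: [-0.4, -0.1, 0.2]
finger_gap: 94.0
```

```bash
python3 - <<'E'
from h import *
from mv import *
st()
for n in ["scene","side"]:
    c=r.read_camera(n); print(proj(c,[631,-29,140]))
    u,v=proj(c,[631,-29,150])[0].astype(int)
    cv2.imwrite(f"pics/{n}1.png",cv2.resize(c["img"][v-60:v+60,u-70:u+70],None,fx=5,fy=5,interpolation=cv2.INTER_CUBIC))
E
python3 -c "
from mv import *
plan([631.1,-29.4,122,11.25],save=0)"
```

```text
t 1.8 p [631.1 -29.3 204.9] rpy [-90.   -0.   11.2] F [-0.4 -0.1  0.2] gap 94.0
[[262.66655317 243.85626013]]
[[311.14378522 191.72697569]]
[-0.0, 0.276, -0.0, 0, -0.0, 0]
cmd [631.11 -29.37 122.08  11.25]
```

View pics/scene1.png

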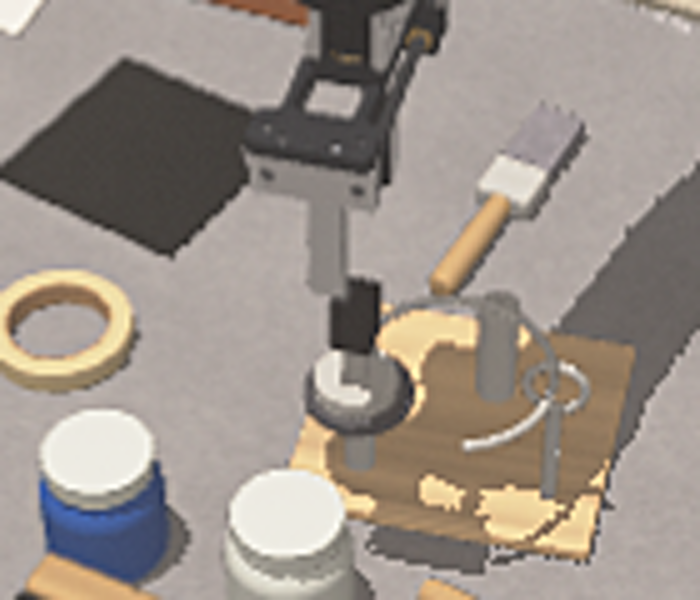

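View pics/side1.png

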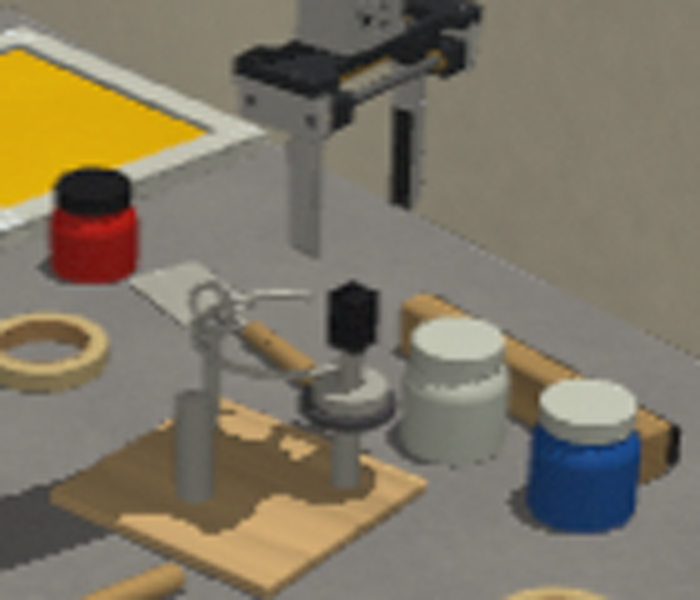

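move_arm --pt "1 0 0.06 0 0 0 0" --pt "1 0 0.14 0 0 0 0" --pt "1 0 0.22 0 0 0 0" --pt "1 0 0.276 0 0 0 0" --pt "1 0 0.276 0 0 0 0" --pt "0.2 0 0.276 0 0 0 0" --pt "0.2 0 0.276 0 0 0 0" --pt "0.2 0 0.276 0 0 0 0"

```text
clock: 2.9
eef_pos: [631.6, -29.4, 122.8]
orientation: [-90.0, -0.1, 11.2]
wrist_force: [1.0, -0.4, -0.6]
finger_gap: 67.3
```

move_arm --pt "0.2 0 0 0 0 0 0" --pt "0.2 0 0 0 0 0 0" --pt "0.2 0 0 0 0 0 0" --pt "0.2 0 0 0 0 0 0" --pt "0.2 0 0 0 0 0 0" --pt "0.2 0 0 0 0 0 0" --pt "0.2 0 0 0 0 0 0" --pt "0.2 0 0 0 0 0 0"

```text
clock: 3.9
eef_pos: [630.5, -29.5, 121.9]
orientation: [-90.0, 0.1, 11.2]
wrist_force: [-2.5, -0.8, 1.0]
finger_gap: 25.7
```

Run:
```python
from h import *
from mv import *
json.dump([631.11,-29.37,122.08,11.25],open("cmd.json","w"))
st()
L=[]
for n,p in [("scene",(557,388)),("side",(210,313))]:
    c=r.read_camera(n)
    u,v=proj(c,[631,-29,150])[0].astype(int)
    L.append((c,np.array([u-70+p[0]/5,v-60+p[1]/5])))
    cv2.imwrite(f"pics/{n}2.png",cv2.resize(c["img"][v-60:v+60,u-70:u+70],None,fx=5,fy=5,interpolation=cv2.INTER_CUBIC))
print(tri(L))
```

```text
t 3.9 p [630.5 -29.5 121.9] rpy [-90.    0.1  11.2] F [-2.5 -0.8  1. ] gap 25.7
(array([600.69886859,  88.93480764, 102.34044785]), [0.5490891985715859, 0.4627034407487866])
```

View pics/scene2.png

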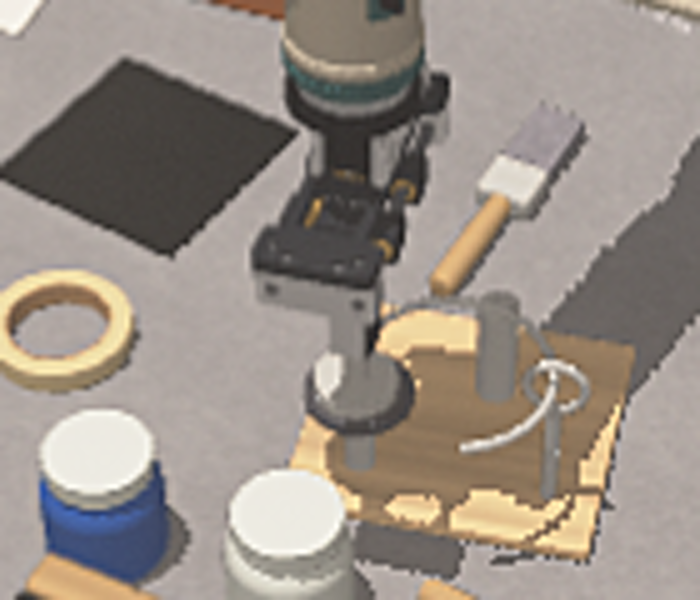

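```bash
cat >> mv.py <<'E'
def arc(th0,th1,z,n=8,piv=(619.4,29.48),k0=11.25,save=True):
    T=[]
    for i in range(1,n+1):
        t=th0+(th1-th0)*i/n; a=np.radians(k0+t)
        T.append([piv[0]+60*np.sin(a),piv[1]-60*np.cos(a),z,k0+t])
    plan(*T,save=save)
E
python3 -c "
from mv import *
c=cmd(); plan([c[0],c[1],c[2]+6,c[3]])
arc(0,28,cmd()[2]);arc(28,62,cmd()[2]);arc(62,96,cmd()[2])"
```

```text
[0.0, -0.02, 0.0, 0, -0.0, 0]
cmd [631.11 -29.37 128.08  11.25]
[0.012, -0.0, 0.0, 0, -0.0389, 0]
[0.024, -0.0, 0.002, 0, -0.0778, 0]
[0.036, -0.0, 0.003, 0, -0.1167, 0]
[0.048, -0.0, 0.006, 0, -0.1556, 0]
[0.06, -0.0, 0.009, 0, -0.1944, 0]
[0.072, -0.0, 0.013, 0, -0.2333, 0]
[0.083, -0.0, 0.018, 0, -0.2722, 0]
[0.094, -0.0, 0.023, 0, -0.3111, 0]
cmd [657.42 -17.1  128.08  39.25]
[0.015, -0.0, 0.001, 0, -0.0472, 0]
[0.03, -0.0, 0.003, 0, -0.0945, 0]
[0.044, -0.0, 0.005, 0, -0.1417, 0]
[0.059, -0.0, 0.009, 0, -0.1889, 0]
[0.073, -0.0, 0.014, 0, -0.2361, 0]
[0.086, -0.0, 0.02, 0, -0.2833, 0]
[0.099, -0.0, 0.027, 0, -0.3306, 0]
[0.112, -0.0, 0.035, 0, -0.3778, 0]
cmd [676.8   12.29 128.08  73.25]
[0.015, -0.0, 0.0, 0, -0.0472, 0]
[0.029, -0.0, 0.002, 0, -0.0944, 0]
[0.044, -0.0, 0.005, 0, -0.1417, 0]
[0.058, -0.0, 0.008, 0, -0.1889, 0]
[0.072, -0.0, 0.013, 0, -0.2361, 0]
[0.086, -0.0, 0.019, 0, -0.2833, 0]
[0.099, -0.0, 0.026, 0, -0.3305, 0]
[0.112, -0.0, 0.034, 0, -0.3778, 0]
cmd [676.71  47.4  128.08 107.25]
```

move_arm --pt "0.2 0 -0.005 0 0 0 0" --pt "0.2 0 -0.01 0 0 0 0" --pt "0.2 0 -0.015 0 0 0 0" --pt "0.2 0 -0.02 0 0 0 0" --pt "0.2 0 -0.02 0 0 0 0" --pt "0.2 0 -0.02 0 0 0 0" --pt "0.2 0 -0.02 0 0 0 0" --pt "0.2 0 -0.02 0 0 0 0"

```text
clock: 5.0
eef_pos: [631.1, -29.4, 128.0]
orientation: [-90.0, 0.0, 11.2]
wrist_force: [-1.0, -0.4, -2.4]
finger_gap: 25.7
```

move_arm --pt "0.2 0.012 0 0 0 -0.0389 0" --pt "0.2 0.024 0 0.002 0 -0.0778 0" --pt "0.2 0.036 0 0.003 0 -0.1167 0" --pt "0.2 0.048 0 0.006 0 -0.1556 0" --pt "0.2 0.06 0 0.009 0 -0.1944 0" --pt "0.2 0.072 0 0.013 0 -0.2333 0" --pt "0.2 0.083 0 0.018 0 -0.2722 0" --pt "0.2 0.094 0 0.023 0 -0.3111 0"

```text
clock: 6.0
eef_pos: [657.5, -17.2, 128.0]
orientation: [-90.0, 0.0, 39.4]
wrist_force: [0.3, -0.9, -3.4]
finger_gap: 26.0
```

Run:
```python
from h import *
for n in ["scene","side"]:
    c=r.read_camera(n)
    u,v=proj(c,[631,0,130])[0].astype(int)
    cv2.imwrite(f"pics/{n}3.png",cv2.resize(c["img"][v-50:v+50,u-60:u+60],None,fx=5,fy=5,interpolation=cv2.INTER_CUBIC))
```

```text
(no output)
```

View pics/scene3.png

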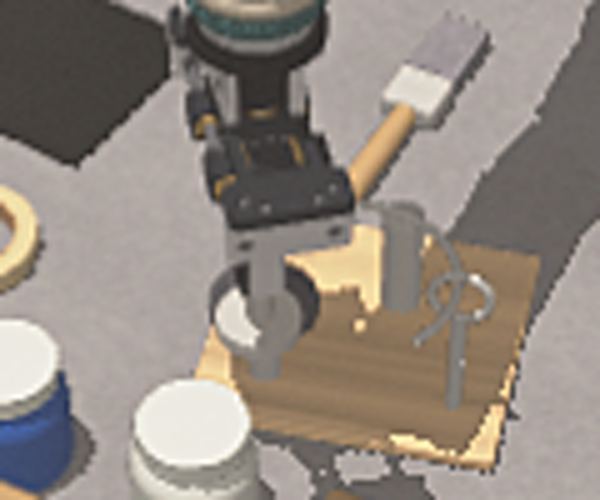

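View pics/side3.png

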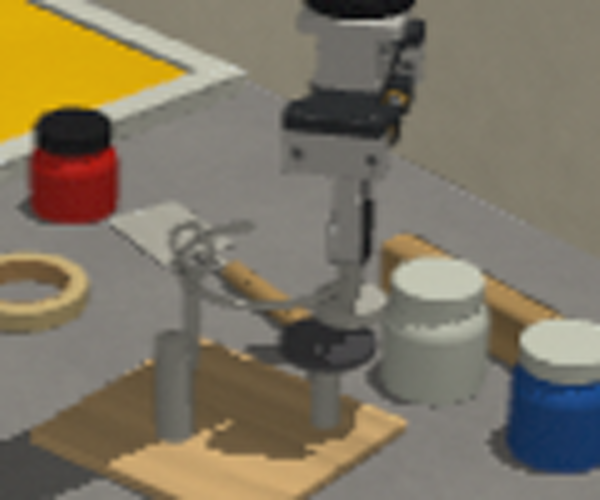

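Wire runs through the eye freely (scene crop ~(450,295)), with no contact force. I'll continue the arc.

move_arm --pt "0.2 0.015 0 0.001 0 -0.0472 0" --pt "0.2 0.03 0 0.003 0 -0.0945 0" --pt "0.2 0.044 0 0.005 0 -0.1417 0" --pt "0.2 0.059 0 0.009 0 -0.1889 0" --pt "0.2 0.073 0 0.014 0 -0.2361 0" --pt "0.2 0.086 0 0.02 0 -0.2833 0" --pt "0.2 0.099 0 0.027 0 -0.3306 0" --pt "0.2 0.112 0 0.035 0 -0.3778 0"

```text
clock: 7.1
eef_pos: [676.6, 12.0, 128.0]
orientation: [-90.0, 0.0, 73.3]
wrist_force: [-0.9, -0.2, -3.9]
finger_gap: 25.8
```

move_arm --pt "0.2 0.015 0 0 0 -0.0472 0" --pt "0.2 0.029 0 0.002 0 -0.0944 0" --pt "0.2 0.044 0 0.005 0 -0.1417 0" --pt "0.2 0.058 0 0.008 0 -0.1889 0" --pt "0.2 0.072 0 0.013 0 -0.2361 0" --pt "0.2 0.086 0 0.019 0 -0.2833 0" --pt "0.2 0.099 0 0.026 0 -0.3305 0" --pt "0.2 0.112 0 0.034 0 -0.3778 0"

```text
clock: 8.1
eef_pos: [676.5, 47.0, 127.9]
orientation: [-90.0, 0.0, 107.3]
wrist_force: [-0.4, -0.3, -2.1]
finger_gap: 25.7
```

Run:
```python
from h import *
from mv import *
st()
for n in ["scene","side"]:
    c=r.read_camera(n)
    u,v=proj(c,[631,0,130])[0].astype(int)
    cv2.imwrite(f"pics/{n}4.png",cv2.resize(c["img"][v-50:v+50,u-60:u+60],None,fx=5,fy=5,interpolation=cv2.INTER_CUBIC))
c=cmd()
plan([c[0],c[1],c[2]+90,c[3]])
plan([440,-300,218,c[3]])
plan([440,-300,150,c[3]],save=0)
```

```text
t 8.1 p [676.5  47.  127.9] rpy [-90.    0.  107.3] F [-0.4 -0.3 -2.1] gap 25.7
[0.0, -0.3, 0.0, 0, -0.0, 0]
cmd [676.71  47.4  218.08 107.25]
[-0.872, 0.0, 1.097, 0, -0.0, 0]
cmd [ 440.01 -300.03  218.08  107.25]
[0.0, 0.227, -0.0, 0, -0.0, 0]
cmd [ 440.01 -300.03  149.98  107.25]
```

View pics/scene4.png

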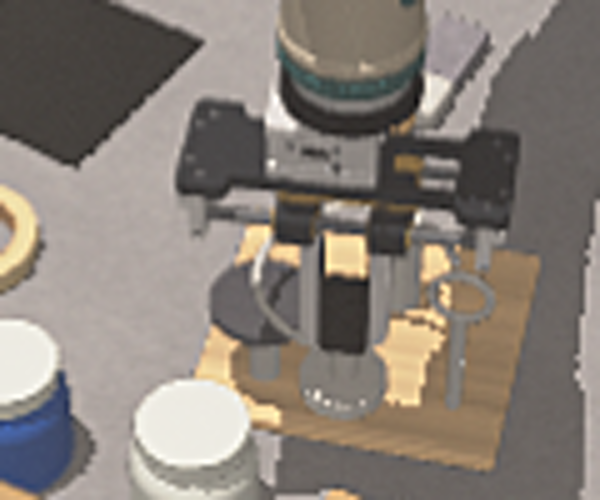

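View pics/side4.png

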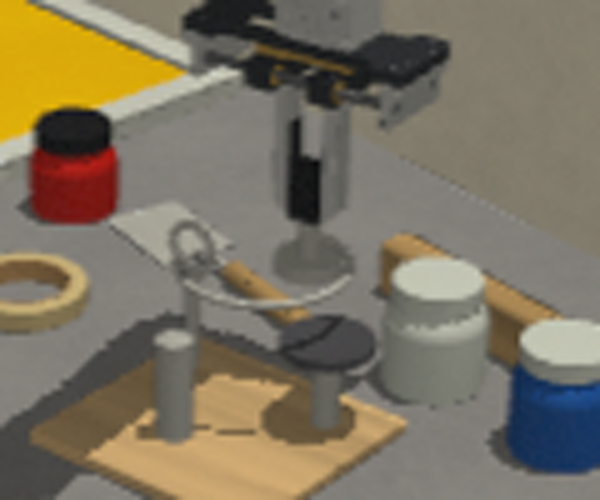

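move_arm --pt "0.2 0 -0.1 0 0 0 0" --pt "0.2 0 -0.2 0 0 0 0" --pt "0.2 0 -0.3 0 0 0 0" --pt "0.2 -0.11 -0.3 0.137 0 0 0" --pt "0.2 -0.22 -0.3 0.274 0 0 0" --pt "0.2 -0.33 -0.3 0.411 0 0 0" --pt "0.2 -0.436 -0.3 0.548 0 0 0" --pt "0.2 -0.436 -0.3 0.548 0 0 0"

```text
clock: 9.2
eef_pos: [555.3, -132.6, 217.8]
orientation: [-89.8, 0.2, 106.6]
wrist_force: [0.9, -0.1, -2.9]
finger_gap: 26.2
```

move_arm --pt "0.2 -0.1 0 0.13 0 0 0" --pt "0.2 -0.2 0 0.26 0 0 0" --pt "0.2 -0.3 0 0.39 0 0 0" --pt "0.2 -0.4 0 0.51 0 0 0" --pt "0.2 -0.436 0 0.549 0 0 0" --pt "0.2 -0.436 0 0.549 0 0 0" --pt "0.2 -0.436 0.1 0.549 0 0 0" --pt "0.2 -0.436 0.227 0.549 0 0 0"

```text
clock: 10.2
eef_pos: [443.0, -298.1, 150.3]
orientation: [-90.2, 0.1, 107.4]
wrist_force: [-0.7, -0.6, -3.9]
finger_gap: 25.8
```

Run:
```python
from h import *
from mv import *
st()
json.dump([440.01,-300.03,149.98,107.25],open("cmd.json","w"))
for n in ["scene","side"]:
    c=r.read_camera(n); cv2.imwrite(f"pics/{n}5.png",c["img"])
    for o in rolls(c):
        if 70<o[1]<140 and 70<o[2]<140: print(n,o)
c=cmd()
plan([c[0],c[1],53,c[3]])
```

```text
t 10.2 p [ 443.  -298.1  150.3] rpy [-9.020e+01  1.000e-01  1.074e+02] F [-0.7 -0.6 -3.9] gap 25.8
scene ([523.6, 428.3], 110, 98, [414.0, 299.0])
scene ([573.6, 262.1], 105, 100, [357.0, 293.0])
scene ([381.2, 232.9], 112, 98, [367.0, 249.0])
scene ([612.7, -259.1], 113, 96, [203.0, 247.0])
side ([615.3, -259.3], 119, 97, [353.0, 256.0])
side ([382.8, 232.4], 124, 97, [210.0, 218.0])
side ([576.1, 261.5], 129, 96, [250.0, 199.0])
side ([525.2, 427.6], 125, 96, [215.0, 187.0])
[0.0, 0.323, 0.0, 0, -0.0, 0]
cmd [ 440.01 -300.03   53.08  107.25]
```

View pics/side5.png

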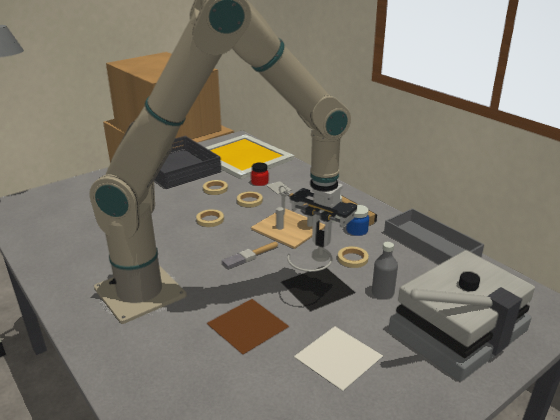

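move_arm --pt "0.2 0 0.08 0 0 0 0" --pt "0.2 0 0.16 0 0 0 0" --pt "0.2 0 0.24 0 0 0 0" --pt "0.2 0 0.3 0 0 0 0" --pt "0.2 0 0.323 0 0 0 0" --pt "0.2 0 0.333 0 0 0 0" --pt "0.2 0 0.34 0 0 0 0" --pt "0.2 0 0.34 0 0 0 0"

```text
clock: 11.3
eef_pos: [440.3, -300.2, 48.4]
orientation: [-90.0, 0.0, 107.2]
wrist_force: [0.2, -0.2, -3.2]
finger_gap: 26.1
```

Run:
```python
from mv import *
json.dump([440.01,-300.03,149.98-102,107.25],open("cmd.json","w"));st()
```

```text
t 11.3 p [ 440.3 -300.2   48.4] rpy [-90.    0.  107.2] F [ 0.2 -0.2 -3.2] gap 26.1
```

Lower another 1 mm, release, and rise.

move_arm --pt "0.2 0 0.004 0 0 0 0" --pt "0.2 0 0.004 0 0 0 0" --pt "0.2 0 0.004 0 0 0 0" --pt "0.5 0 0.004 0 0 0 0" --pt "0.7 0 0.004 0 0 0 0" --pt "0.7 0 0.004 0 0 0 0" --pt "0.7 0 0.004 0 0 0 0" --pt "0.7 0 0.004 0 0 0 0"

```text
clock: 12.3
eef_pos: [440.0, -300.0, 46.7]
orientation: [-90.0, -0.0, 107.3]
wrist_force: [0.1, 0.2, 0.1]
finger_gap: 65.3
```

Run:
```python
from h import *
from mv import *
json.dump([440.01,-300.03,149.98-103.2,107.25],open("cmd.json","w"));st()
for n in ["scene","side"]:
    c=r.read_camera(n); u,v=proj(c,[430,-300,30])[0].astype(int)
    cv2.imwrite(f"pics/{n}6.png",cv2.resize(c["img"][v-60:v+60,u-70:u+70],None,fx=5,fy=5,interpolation=cv2.INTER_CUBIC))
```

```text
t 12.3 p [ 440.  -300.    46.7] rpy [-90.   -0.  107.3] F [0.1 0.2 0.1] gap 65.3
```

View pics/side6.png

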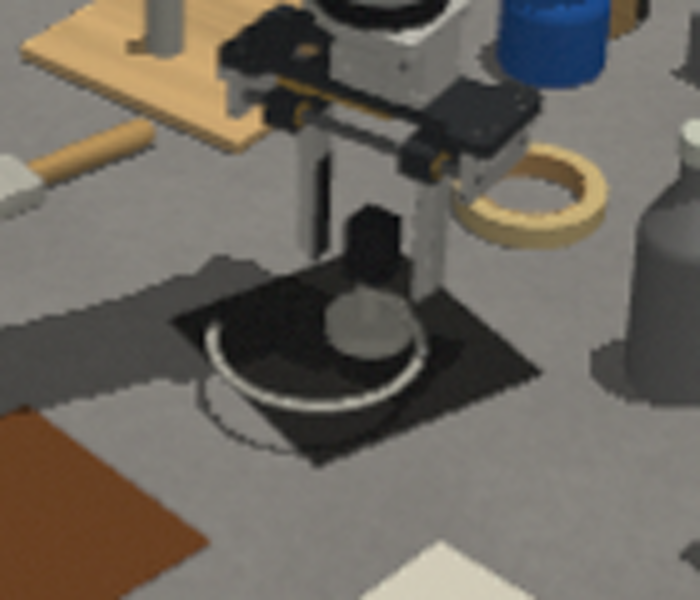

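Run:
```python
from mv import *
c=cmd(); plan([c[0],c[1],c[2]+75,c[3]],[c[0],c[1],c[2]+120,c[3]-15],[573,-268,170,52],[573,-268,170,12])
plan([573,-268,40,12],[573,-268,2.5,12],save=0)
```

```text
[0.0, -0.25, 0.0, 0, -0.0, 0]
[0.0, -0.4, 0.0, 0, 0.1667, 0]
[-0.029, -0.411, -0.455, 0, 0.6139, 0]
[-0.029, -0.411, -0.455, 0, 1.0583, 0]
cmd [ 572.95 -267.86  170.08   12.  ]
[0.0, 0.434, -0.0, 0, 0.0, 0]
[0.0, 0.559, -0.0, 0, 0.0, 0]
cmd [ 572.95 -267.86    2.38   12.  ]
```

move_arm --pt "0.7 0 -0.1 0 0 0 0" --pt "0.7 0 -0.25 0 0 0 0" --pt "0.7 0 -0.41 -0.05 0 0.11 0" --pt "0.5 -0.005 -0.411 -0.15 0 0.22 0" --pt "0.42 -0.015 -0.411 -0.25 0 0.33 0" --pt "0.42 -0.022 -0.411 -0.35 0 0.44 0" --pt "0.42 -0.029 -0.411 -0.455 0 0.55 0" --pt "0.42 -0.029 -0.411 -0.455 0 0.66 0"

```text
clock: 13.4
eef_pos: [575.5, -265.7, 169.8]
orientation: [-90.0, -0.1, 47.7]
wrist_force: [-0.4, 0.2, 0.1]
finger_gap: 39.5
```

Run:
```python
from h import *
from mv import *
st()
c=[440.01,-300.03,46.78,107.25]; n=after(c,[-0.029,-0.411,-0.455,0,0.66,0]); json.dump(n,open("cmd.json","w")); print(n)
for nm in ["scene","side"]:
    c=r.read_camera(nm); cv2.imwrite(f"pics/{nm}7.png",c["img"])
    for o in rolls(c):
        if 70<o[1]<140 and 70<o[2]<140: print(nm,o)
plan([573,-268,170,12],[573,-268,40,12],[573,-268,2.5,12])
```

```text
t 13.4 p [ 575.5 -265.7  169.8] rpy [-90.   -0.1  47.7] F [-0.4  0.2  0.1] gap 39.5
[np.float64(572.9501341206934), np.float64(-267.86074853261204), np.float64(170.07999999999998), 47.849999999999994]
scene ([523.6, 428.3], 110, 98, [414.0, 299.0])
scene ([573.7, 261.9], 105, 100, [357.0, 293.0])
scene ([381.2, 232.9], 112, 98, [367.0, 249.0])
scene ([612.6, -259.1], 113, 96, [203.0, 247.0])
scene ([71.2, 68.5], 88, 105, [349.0, 184.0])
side ([615.2, -259.5], 119, 97, [353.0, 256.0])
side ([382.8, 232.6], 124, 97, [210.0, 218.0])
side ([576.1, 261.5], 129, 96, [250.0, 199.0])
side ([525.2, 427.7], 125, 96, [215.0, 187.0])
[-0.0, 0.0, -0.0, 0, 0.3983, 0]
[-0.0, 0.434, -0.0, 0, 0.3983, 0]
[-0.0, 0.559, -0.0, 0, 0.3983, 0]
cmd [ 572.95 -267.86    2.38   12.  ]
```

View pics/scene7.png

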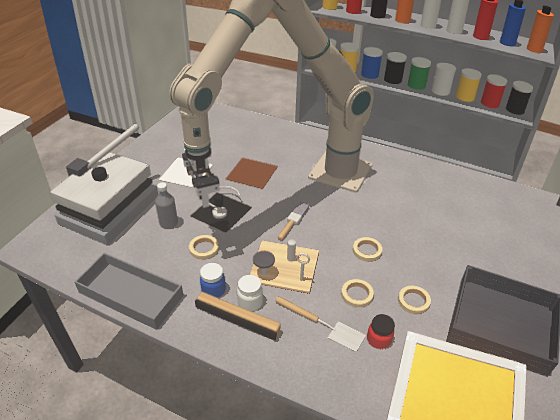

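move_arm --pt "0.42 0 0 0 0 0.1 0" --pt "0.42 0 0 0 0 0.2 0" --pt "0.42 0 0.05 0 0 0.3 0" --pt "0.42 0 0.2 0 0 0.3983 0" --pt "0.42 0 0.35 0 0 0.3983 0" --pt "0.42 0 0.46 0 0 0.3983 0" --pt "0.42 0 0.52 0 0 0.3983 0" --pt "0.42 0 0.559 0 0 0.3983 0"

```text
clock: 14.5
eef_pos: [572.8, -268.1, 1.9]
orientation: [-90.0, -0.0, 12.1]
wrist_force: [1.1, -0.2, -0.4]
finger_gap: 39.6
```

move_arm --pt "0.42 0 0 0 0 0 0" --pt "0.05 0 0 0 0 0 0" --pt "0.05 0 0 0 0 0 0" --pt "0.05 0 0 0 0 0 0" --pt "0.05 0 0 0 0 0 0" --pt "0.05 0 0 0 0 0 0" --pt "0.05 0 0 0 0 0 0" --pt "0.05 0 0 0 0 0 0" --squeeze 20

```text
clock: 15.5
eef_pos: [573.2, -268.1, 3.1]
orientation: [-90.0, -0.0, 12.0]
wrist_force: [-1.5, 0.3, 6.7]
finger_gap: 14.7
```

Run:
```python
from h import *
from mv import *
st()
for nm in ["scene","side"]:
    c=r.read_camera(nm); u,v=proj(c,[590,-262,30])[0].astype(int)
    cv2.imwrite(f"pics/{nm}8.png",cv2.resize(c["img"][v-50:v+50,u-60:u+60],None,fx=5,fy=5,interpolation=cv2.INTER_CUBIC))
    if nm=="scene": 
        u,v=proj(c,[590,10,30])[0].astype(int);print(u-60,v-50)
        cv2.imwrite(f"pics/cad8.png",cv2.resize(c["img"][v-50:v+50,u-60:u+60],None,fx=6,fy=6,interpolation=cv2.INTER_CUBIC))
```

```text
t 15.5 p [ 573.2 -268.1    3.1] rpy [-90.  -0.  12.] F [-1.5  0.3  6.7] gap 14.7
219 214
```

View pics/scene8.png

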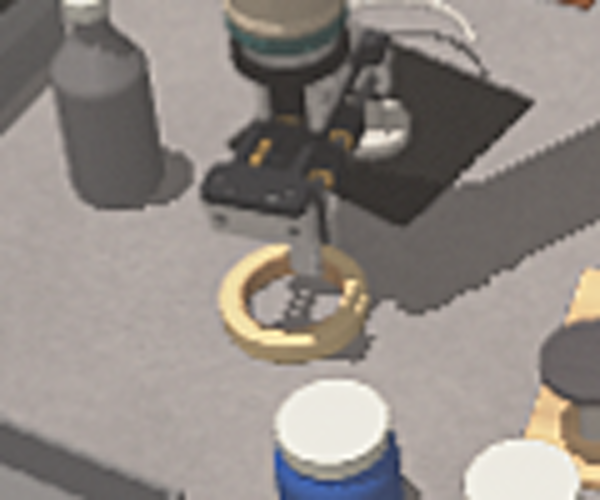

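View pics/cad8.png

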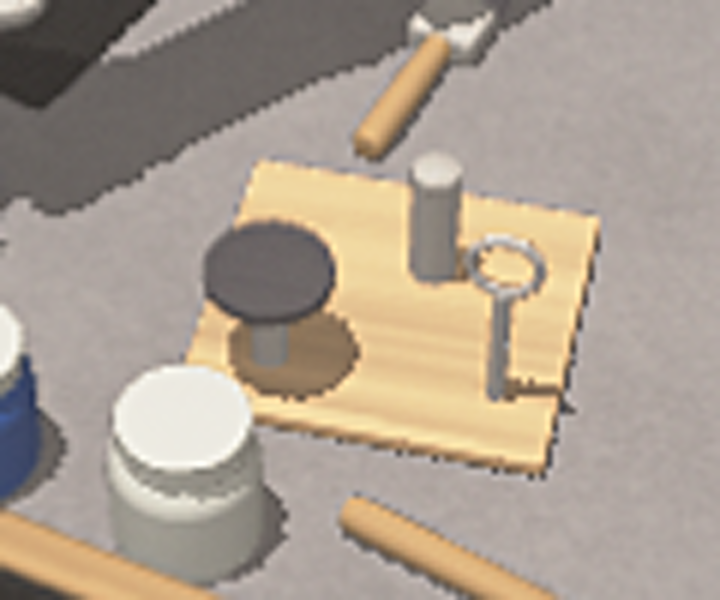

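Run:
```python
from h import *
from mv import *
c=r.read_camera("scene")
S=lambda u,v:[219+u/6,214+v/6]
print("post",plane(c,[S(437,172)],90),"pad",plane(c,[S(269,267)],78),"eye",plane(c,[S(506,267)],108))
print("corners",plane(c,[S(262,160),S(600,215),S(548,465)],12))
c=cmd();print(c)
plan([c[0],c[1],130,12])
t=[537-41.1,22.6-8.7]
plan([t[0],t[1],130,12])
plan([t[0],t[1],60,12],[t[0],t[1],17,12],save=0)
```

```text
post [[541.91413845  26.97856239  90.        ]] pad [[630.33087897 -25.81971156  78.        ]] eye [[603.92755869  91.40196703 108.        ]]
corners [[504.04342397 -93.98228993  12.        ]
 [460.27695475  91.32176284  12.        ]
 [635.21128592 133.31742595  12.        ]]
[572.9501341206934, -267.86074853261204, 2.379999999999967, 12.002999999999993]
[0.0, -0.425, 0.0, 0, 0.0, 0]
cmd [ 572.95 -267.86  129.88   12.  ]
[-0.056, -0.0, 0.972, 0, 0.0, 0]
cmd [495.88  13.87 129.88  12.  ]
[0.0, 0.233, 0.0, 0, 0.0, 0]
[0.0, 0.376, 0.0, 0, 0.0, 0]
cmd [495.88  13.87  17.08  12.  ]
```

move_arm --pt "0.05 0 -0.03 0 0 0 0" --pt "0.05 0 -0.15 0 0 0 0" --pt "0.05 0 -0.3 0 0 0 0" --pt "0.05 0 -0.425 0.05 0 0 0" --pt "0.05 -0.01 -0.425 0.22 0 0 0" --pt "0.05 -0.02 -0.425 0.4 0 0 0" --pt "0.05 -0.03 -0.425 0.58 0 0 0" --pt "0.05 -0.04 -0.425 0.75 0 0 0"

```text
clock: 16.65
eef_pos: [513.9, -48.3, 130.3]
orientation: [-90.0, -0.0, 12.0]
wrist_force: [0.9, 0.9, -1.4]
finger_gap: 14.5
```

Run:
```python
from h import *
from mv import *
st()
json.dump(after([572.95,-267.86,2.38,12.0],[-.04,-.425,.75,0,0,0]),open("cmd.json","w"));print(cmd())
plan([497,15,130,12],[497,15,60,12],[497,15,18,12])
```

```text
t 16.65 p [513.9 -48.3 130.3] rpy [-90.  -0.  12.] F [ 0.9  0.9 -1.4] gap 14.5
[514.4320983571985, -50.271730124706835, 129.88, 12.0]
[-0.012, -0.0, 0.225, 0, -0.0, 0]
[-0.012, 0.233, 0.225, 0, -0.0, 0]
[-0.012, 0.373, 0.225, 0, -0.0, 0]
cmd [496.88  15.    17.98  12.  ]
```

move_arm --pt "0.05 -0.006 0 0.11 0 0 0" --pt "0.05 -0.012 0 0.2 0 0 0" --pt "0.05 -0.012 0 0.225 0 0 0" --pt "0.05 -0.012 0 0.225 0 0 0" --pt "0.05 -0.012 0 0.225 0 0 0" --pt "0.05 -0.012 0 0.225 0 0 0" --pt "0.05 -0.012 0 0.225 0 0 0" --pt "0.05 -0.012 0 0.225 0 0 0"

```text
clock: 17.65
eef_pos: [496.9, 14.7, 129.8]
orientation: [-90.0, 0.0, 12.0]
wrist_force: [-0.4, -0.4, -0.8]
finger_gap: 14.5
```

Run:
```python
from h import *
from mv import *
json.dump([496.88,15,129.88,12],open("cmd.json","w"))
st()
for nm in ["scene","side","wrist"]:
    c=r.read_camera(nm); u,v=proj(c,[560,20,100])[0].astype(int)
    if nm=="wrist": cv2.imwrite("pics/wrist9.png",c["img"]);continue
    cv2.imwrite(f"pics/{nm}9.png",cv2.resize(c["img"][v-50:v+50,u-60:u+60],None,fx=5,fy=5,interpolation=cv2.INTER_CUBIC))
```

```text
t 17.65 p [496.9  14.7 129.8] rpy [-90.   0.  12.] F [-0.4 -0.4 -0.8] gap 14.5
```

View pics/scene9.png

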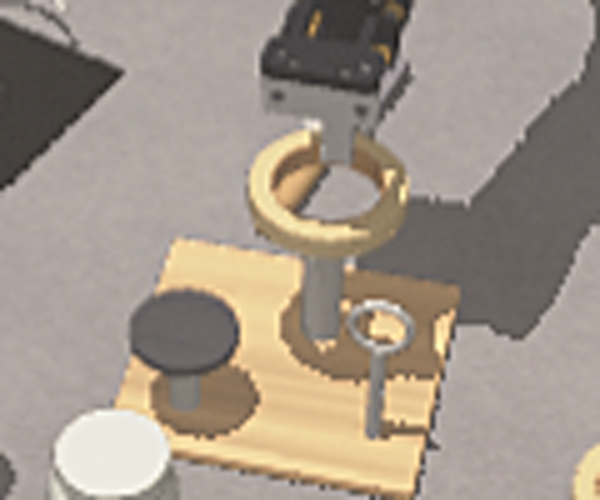

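View pics/wrist9.png

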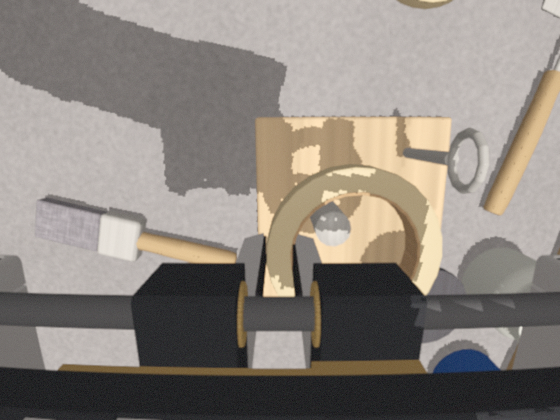

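Run:
```python
from h import *
w=r.read_camera("wrist")
print("post",plane(w,[[333,229]],90),"eye",plane(w,[[468,160]],108),"corners",plane(w,[[256,117],[450,117]],12))
```

```text
post [[534.97244103  23.44645495  90.        ]] eye [[604.06367965  89.81687555 108.        ]] corners [[460.73468046  90.35658597  12.        ]
 [632.42018828 128.29775004  12.        ]]
```

move_arm --pt "0.05 0 0.08 0 0 0 0" --pt "0.05 0 0.16 0 0 0 0" --pt "0.05 0 0.24 0 0 0 0" --pt "0.05 0 0.31 0 0 0 0" --pt "0.05 0 0.35 0 0 0 0" --pt "0.05 0 0.373 0 0 0 0" --pt "0.05 0 0.373 0 0 0 0" --pt "0.05 0 0.373 0 0 0 0"

```text
clock: 18.85
eef_pos: [497.4, 15.0, 18.5]
orientation: [-90.0, -0.1, 12.0]
wrist_force: [-0.1, -0.2, -0.2]
finger_gap: 14.5
```

move_arm --pt "0.24 0 0 0 0 0 0" --pt "0.24 0 0 0 0 0 0" --pt "0.24 0 0 0 0 0 0" --pt "0.24 0 -0.05 0 0 0 0" --pt "0.24 0 -0.1 0 0 0 0" --pt "0.24 0 -0.2 0 0 0 0" --pt "0.24 0 -0.3 0 0 0 0" --pt "0.24 0 -0.4 0 0 0 0"

```text
clock: 19.85
eef_pos: [497.0, 15.0, 140.2]
orientation: [-90.0, -0.1, 12.0]
wrist_force: [0.9, -0.9, 0.1]
finger_gap: 22.3
```

Run:
```python
from h import *
from mv import *
json.dump([496.88,15,17.98+120,12],open("cmd.json","w"))
st()
for nm in ["scene","side"]:
    c=r.read_camera(nm); u,v=proj(c,[560,20,50])[0].astype(int)
    for o in rolls(c):
        if 70<o[1]<140 and 70<o[2]<140: print(nm,o)
    cv2.imwrite(f"pics/{nm}10.png",cv2.resize(c["img"][v-50:v+50,u-60:u+60],None,fx=5,fy=5,interpolation=cv2.INTER_CUBIC))
```

```text
t 19.85 p [497.   15.  140.2] rpy [-90.   -0.1  12. ] F [ 0.9 -0.9  0.1] gap 22.3
scene ([523.6, 428.3], 110, 98, [414.0, 299.0])
scene ([573.7, 261.9], 105, 100, [357.0, 293.0])
scene ([381.1, 232.8], 112, 98, [367.0, 249.0])
side ([382.8, 232.2], 124, 97, [210.0, 218.0])
side ([576.1, 261.4], 129, 96, [250.0, 199.0])
side ([525.1, 426.9], 125, 96, [215.0, 187.0])
```

View pics/scene10.png

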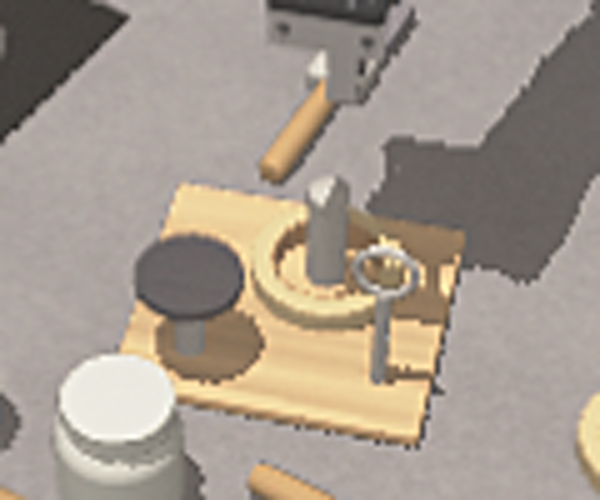

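Run:
```python
from mv import *
plan([534,253,138,12],[534,253,60,12],[534,253,3,12])
```

```text
[0.286, -0.0, 0.75, 0, 0.0, 0]
[0.286, 0.26, 0.75, 0, 0.0, 0]
[0.286, 0.45, 0.75, 0, 0.0, 0]
cmd [534.02 252.92   2.98  12.  ]
```

move_arm --pt "0.42 0.06 0 0.16 0 0 0" --pt "0.42 0.12 0 0.32 0 0 0" --pt "0.42 0.19 0 0.48 0 0 0" --pt "0.42 0.25 0 0.64 0 0 0" --pt "0.42 0.286 0 0.75 0 0 0" --pt "0.42 0.286 0 0.75 0 0 0" --pt "0.42 0.286 0.1 0.75 0 0 0" --pt "0.42 0.286 0.25 0.75 0 0 0"

```text
clock: 20.95
eef_pos: [535.2, 251.6, 63.4]
orientation: [-90.0, -0.2, 11.9]
wrist_force: [0.4, -0.1, -1.3]
finger_gap: 39.3
```

move_arm --pt "0.42 0 0.1 0 0 0 0" --pt "0.42 0 0.17 0 0 0 0" --pt "0.42 0 0.2 0 0 0 0" --pt "0.42 0 0.2 0 0 0 0" --pt "0.05 0 0.2 0 0 0 0" --pt "0.05 0 0.2 0 0 0 0" --pt "0.05 0 0.2 0 0 0 0" --pt "0.05 0 0.2 0 0 0 0"

```text
clock: 21.95
eef_pos: [534.3, 253.1, 3.7]
orientation: [-90.0, -0.1, 12.0]
wrist_force: [-0.4, -0.6, 5.5]
finger_gap: 14.8
```

Run:
```python
from mv import *
st()
plan([534.02,252.92,140,12])
plan([497,15,140,12],[497,15,37,12])
```

```text
t 21.95 p [534.3 253.1   3.7] rpy [-90.   -0.1  12. ] F [-0.4 -0.6  5.5] gap 14.8
[-0.0, -0.457, -0.0, 0, -0.0, 0]
cmd [534.02 252.92 140.08  12.  ]
[-0.286, 0.0, -0.75, 0, -0.0, 0]
[-0.286, 0.344, -0.75, 0, -0.0, 0]
cmd [496.88  15.    36.88  12.  ]
```

move_arm --pt "0.05 0 -0.05 0 0 0 0" --pt "0.05 0 -0.2 0 0 0 0" --pt "0.05 0 -0.37 0 0 0 0" --pt "0.05 0 -0.5 0 0 0 0" --pt "0.05 -0.03 -0.5 -0.1 0 0 0" --pt "0.05 -0.09 -0.5 -0.26 0 0 0" --pt "0.05 -0.15 -0.5 -0.42 0 0 0" --pt "0.05 -0.21 -0.5 -0.58 0 0 0"

```text
clock: 22.95
eef_pos: [508.2, 68.1, 153.8]
orientation: [-90.0, -0.1, 12.0]
wrist_force: [0.5, 0.2, -0.5]
finger_gap: 14.6
```

Run:
```python
from mv import *
st()
json.dump(after([534.02,252.92,2.98,12],[-.21,-.5,-.58,0,0,0]),open("cmd.json","w"));print(cmd())
plan([497,15,153,12],[497,15,100,12],[497,15,37,12])
```

```text
t 22.95 p [508.2  68.1 153.8] rpy [-90.   -0.1  12. ] F [ 0.5  0.2 -0.5] gap 14.6
[508.57333535606034, 69.62388095079896, 152.98, 12]
[-0.076, -0.0, -0.17, 0, 0.0, 0]
[-0.076, 0.177, -0.17, 0, 0.0, 0]
[-0.076, 0.387, -0.17, 0, 0.0, 0]
cmd [496.88  15.    36.88  12.  ]
```

move_arm --pt "0.05 -0.04 0 -0.1 0 0 0" --pt "0.05 -0.076 0 -0.17 0 0 0" --pt "0.05 -0.076 0 -0.17 0 0 0" --pt "0.05 -0.076 0.06 -0.17 0 0 0" --pt "0.05 -0.076 0.14 -0.17 0 0 0" --pt "0.05 -0.076 0.22 -0.17 0 0 0" --pt "0.05 -0.076 0.3 -0.17 0 0 0" --pt "0.05 -0.076 0.36 -0.17 0 0 0"

```text
clock: 23.95
eef_pos: [497.2, 17.0, 44.3]
orientation: [-89.9, -0.0, 12.1]
wrist_force: [-0.4, 0.6, 0.1]
finger_gap: 14.7
```

move_arm --pt "0.05 0 0.027 0 0 0 0" --pt "0.05 0 0.027 0 0 0 0" --pt "0.24 0 0.027 0 0 0 0" --pt "0.24 0 0.027 0 0 0 0" --pt "0.24 0 0.027 0 0 0 0" --pt "0.24 0 -0.03 0 0 0 0" --pt "0.24 0 -0.15 0 0 0 0" --pt "0.24 0 -0.32 0 0 0 0"

```text
clock: 24.95
eef_pos: [495.9, 14.9, 141.5]
orientation: [-90.0, 0.1, 12.0]
wrist_force: [1.0, 0.8, -0.6]
finger_gap: 22.3
```

Run:
```python
from h import *
from mv import *
json.dump([496.88,15,36.88+.347*300,12],open("cmd.json","w"));print(cmd())
st()
for nm in ["scene","side"]:
    c=r.read_camera(nm); u,v=proj(c,[560,20,50])[0].astype(int)
    for o in rolls(c):
        if 70<o[1]<140 and 70<o[2]<140: print(nm,o)
    cv2.imwrite(f"pics/{nm}11.png",cv2.resize(c["img"][v-50:v+50,u-60:u+60],None,fx=5,fy=5,interpolation=cv2.INTER_CUBIC))
```

```text
[496.88, 15, 140.98, 12]
t 24.95 p [495.9  14.9 141.5] rpy [-90.    0.1  12. ] F [ 1.   0.8 -0.6] gap 22.3
scene ([523.6, 428.3], 110, 98, [414.0, 299.0])
scene ([381.1, 232.8], 112, 98, [367.0, 249.0])
side ([382.8, 232.6], 124, 97, [210.0, 218.0])
side ([525.1, 427.5], 125, 96, [215.0, 187.0])
```

View pics/scene11.png

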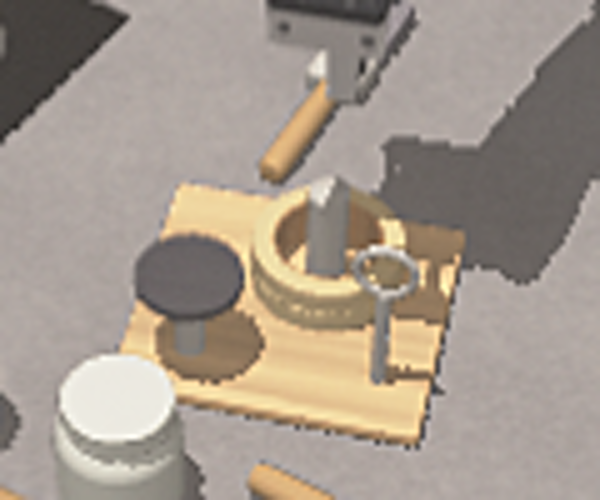

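View pics/side11.png

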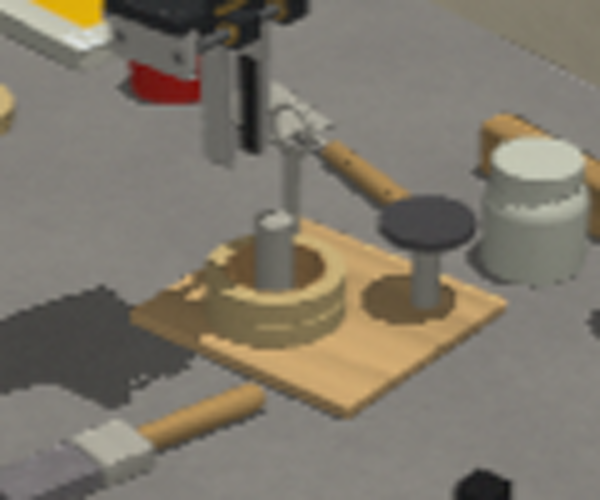

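Run:
```python
from mv import *
plan([483.3,419.2,141,12],[483.3,419.2,60,12],[483.3,419.2,3,12],save=0)
```

```text
[0.236, -0.0, 1.327, 0, 0.0, 0]
[0.236, 0.27, 1.327, 0, 0.0, 0]
[0.236, 0.46, 1.327, 0, 0.0, 0]
cmd [483.36 419.12   2.98  12.  ]
```

move_arm --pt "0.42 0.02 0 0.13 0 0 0" --pt "0.42 0.05 0 0.26 0 0 0" --pt "0.42 0.07 0 0.4 0 0 0" --pt "0.42 0.09 0 0.53 0 0 0" --pt "0.42 0.12 0 0.66 0 0 0" --pt "0.42 0.14 0 0.79 0 0 0" --pt "0.42 0.17 0 0.92 0 0 0" --pt "0.42 0.178 0 1 0 0 0"

```text
clock: 26.05
eef_pos: [486.1, 321.9, 140.4]
orientation: [-90.0, 0.0, 12.1]
wrist_force: [-0.3, -1.5, 0.9]
finger_gap: 39.4
```

move_arm --pt "0.42 0.02 0 0.12 0 0 0" --pt "0.42 0.04 0 0.24 0 0 0" --pt "0.42 0.058 0 0.327 0 0 0" --pt "0.42 0.058 0.05 0.327 0 0 0" --pt "0.42 0.058 0.17 0.327 0 0 0" --pt "0.42 0.058 0.3 0.327 0 0 0" --pt "0.42 0.058 0.4 0.327 0 0 0" --pt "0.42 0.058 0.43 0.327 0 0 0"

```text
clock: 27.05
eef_pos: [482.0, 415.5, 9.0]
orientation: [-90.2, 0.3, 11.9]
wrist_force: [0.1, -0.2, -0.3]
finger_gap: 39.4
```

Run:
```python
from h import *
from mv import *
c=cmd(); c=after([496.88,15,140.98,12],[.178,0,1,0,0,0]); c=after(c,[.058,.43,.327,0,0,0]); print(c); json.dump(c,open("cmd.json","w"))
st()
for nm in ["scene","side"]:
    c=r.read_camera(nm); u,v=proj(c,[520,420,30])[0].astype(int)
    cv2.imwrite(f"pics/{nm}12.png",cv2.resize(c["img"][v-50:v+50,u-60:u+60],None,fx=5,fy=5,interpolation=cv2.INTER_CUBIC))
    for o in rolls(c):
        if 70<o[1]<140 and 70<o[2]<140: print(nm,o)
```

```text
[np.float64(483.36320601740346), np.float64(419.12070756202536), np.float64(11.97999999999999), 12]
t 27.05 p [482.  415.5   9. ] rpy [-90.2   0.3  11.9] F [ 0.1 -0.2 -0.3] gap 39.4
scene ([524.6, 428.6], 105, 98, [414.0, 300.0])
scene ([381.1, 232.8], 112, 98, [367.0, 249.0])
scene ([211.2, 418.4], 91, 113, [432.0, 236.0])
side ([382.8, 232.5], 124, 97, [210.0, 218.0])
side ([529.1, 417.9], 125, 79, [218.0, 187.0])
```

View pics/scene12.png

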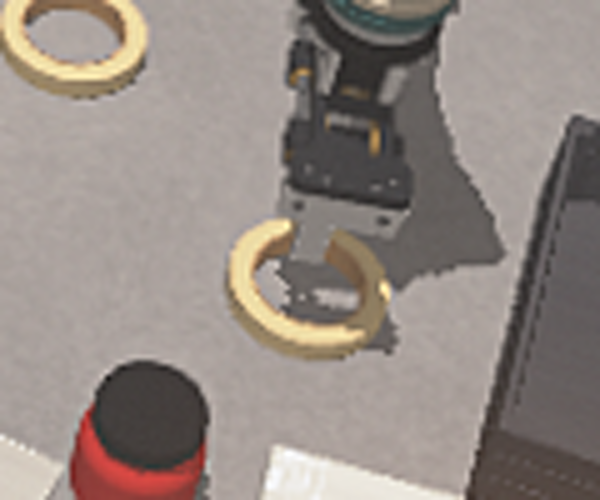

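move_arm --pt "0.42 0 0.02 0 0 0 0" --pt "0.42 0 0.03 0 0 0 0" --pt "0.42 0 0.03 0 0 0 0" --pt "0.05 0 0.03 0 0 0 0" --pt "0.05 0 0.03 0 0 0 0" --pt "0.05 0 0.03 0 0 0 0" --pt "0.05 0 0.03 0 0 0 0" --pt "0.05 0 0.03 0 0 0 0"

```text
clock: 28.15
eef_pos: [483.4, 419.3, 3.1]
orientation: [-90.0, -0.0, 12.0]
wrist_force: [0.1, 0.1, 1.2]
finger_gap: 12.8
```

move_arm --pt "0.05 0 -0.05 0 0 0 0" --pt "0.05 0 -0.2 0 0 0 0" --pt "0.05 0 -0.37 0 0 0 0" --pt "0.05 0 -0.5 0 0 0 0" --pt "0.05 -0.02 -0.5 -0.1 0 0 0" --pt "0.05 -0.05 -0.5 -0.26 0 0 0" --pt "0.05 -0.08 -0.5 -0.42 0 0 0" --pt "0.05 -0.1 -0.5 -0.58 0 0 0"

```text
clock: 29.15
eef_pos: [489.9, 241.1, 153.9]
orientation: [-90.0, -0.0, 12.0]
wrist_force: [0.9, -0.7, -1.1]
finger_gap: 12.8
```

Run:
```python
from mv import *
c=cmd(); c=after([483.36,419.12,2.98,12],[-.1,-.5,-.58,0,0,0]); print(c); json.dump(c,open("cmd.json","w"))
st()
plan([497,15,153,12],[497,15,100,12],[497,15,55,12],save=0)
```

```text
[np.float64(490.19220618027595), np.float64(242.684966747785), np.float64(152.98), 12]
t 29.15 p [489.9 241.1 153.9] rpy [-90.  -0.  12.] F [ 0.9 -0.7 -1.1] gap 12.8
[-0.136, -0.0, -0.747, 0, 0.0, 0]
[-0.136, 0.177, -0.747, 0, 0.0, 0]
[-0.136, 0.327, -0.747, 0, 0.0, 0]
cmd [496.88  15.    54.88  12.  ]
```

Run:
```python
from h import *
for nm in ["scene","side","wrist"]:
    c=r.read_camera(nm); 
    if nm=="wrist": cv2.imwrite("pics/wrist13.png",c["img"]);continue
    u,v=proj(c,[510,240,160])[0].astype(int)
    cv2.imwrite(f"pics/{nm}13.png",cv2.resize(c["img"][v-50:v+50,u-60:u+60],None,fx=5,fy=5,interpolation=cv2.INTER_CUBIC))
```

```text
(no output)
```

View pics/scene13.png

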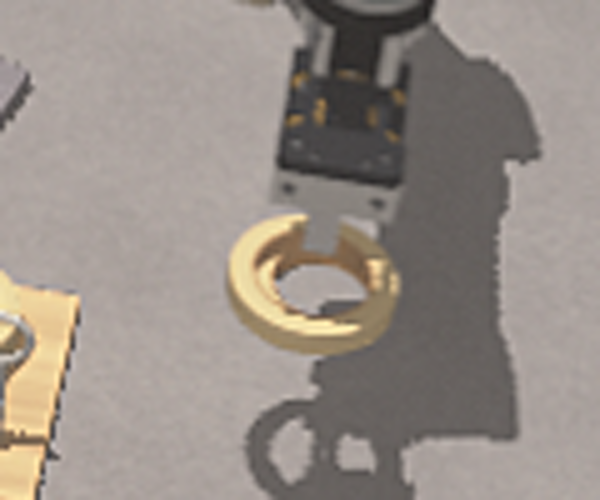

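View pics/wrist13.png

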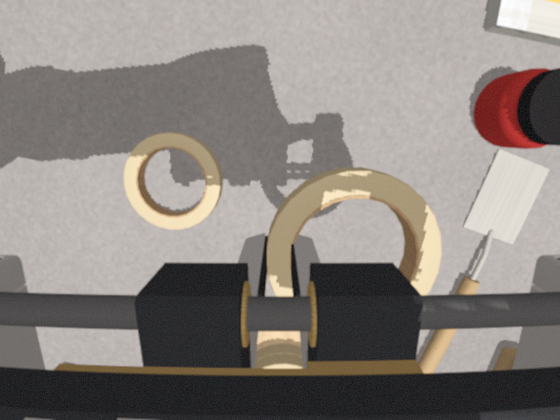

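move_arm --pt "0.05 -0.03 0 -0.17 0 0 0" --pt "0.05 -0.06 0 -0.34 0 0 0" --pt "0.05 -0.1 0 -0.51 0 0 0" --pt "0.05 -0.12 0 -0.66 0 0 0" --pt "0.05 -0.136 0 -0.747 0 0 0" --pt "0.05 -0.136 0 -0.747 0 0 0" --pt "0.05 -0.136 0.05 -0.747 0 0 0" --pt "0.05 -0.136 0.13 -0.747 0 0 0"

```text
clock: 30.3
eef_pos: [498.2, 17.9, 114.4]
orientation: [-89.9, -0.2, 12.2]
wrist_force: [0.1, -0.4, -1.1]
finger_gap: 13.0
```

move_arm --pt "0.05 0 0.07 0 0 0 0" --pt "0.05 0 0.13 0 0 0 0" --pt "0.05 0 0.18 0 0 0 0" --pt "0.05 0 0.197 0 0 0 0" --pt "0.05 0 0.197 0 0 0 0" --pt "0.24 0 0.197 0 0 0 0" --pt "0.24 0 0.197 0 0 0 0" --pt "0.24 0 0.197 0 0 0 0"

```text
clock: 31.3
eef_pos: [497.2, 14.9, 55.3]
orientation: [-90.0, -0.1, 12.0]
wrist_force: [0.1, -0.9, -0.0]
finger_gap: 22.8
```

move_arm --pt "0.24 0 -0.05 0 0 0 0" --pt "0.24 0 -0.15 0 0 0 0" --pt "0.24 0 -0.28 0 0 0 0" --pt "0.24 0 -0.3 0 0 0 0" --pt "0.24 0 -0.3 0 0 0 0" --pt "0.24 0 -0.3 0 0 0 0" --pt "0.24 0 -0.3 0 0 0 0" --pt "0.24 0 -0.3 0 0 0 0"

```text
clock: 32.3
eef_pos: [496.4, 15.0, 144.2]
orientation: [-90.0, 0.1, 12.0]
wrist_force: [-0.7, 0.8, -0.5]
finger_gap: 22.3
```

Run:
```python
from h import *
from mv import *
json.dump([496.88,15,54.88+90,12],open("cmd.json","w"));print(cmd())
st()
for nm in ["scene","side"]:
    c=r.read_camera(nm); u,v=proj(c,[560,20,50])[0].astype(int)
    for o in rolls(c):
        if 70<o[1]<140 and 70<o[2]<140: print(nm,o)
    cv2.imwrite(f"pics/{nm}14.png",cv2.resize(c["img"][v-50:v+50,u-60:u+60],None,fx=5,fy=5,interpolation=cv2.INTER_CUBIC))
```

```text
[496.88, 15, 144.88, 12]
t 32.3 p [496.4  15.  144.2] rpy [-90.    0.1  12. ] F [-0.7  0.8 -0.5] gap 22.3
scene ([381.1, 232.8], 112, 98, [367.0, 249.0])
side ([382.9, 232.3], 124, 97, [210.0, 218.0])
```

View pics/scene14.png

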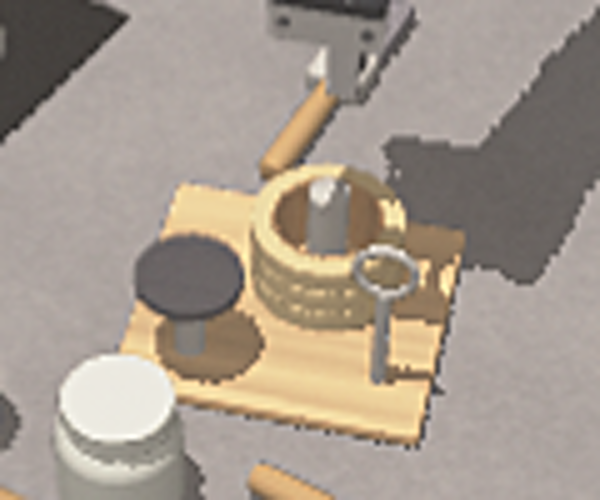

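View pics/side14.png

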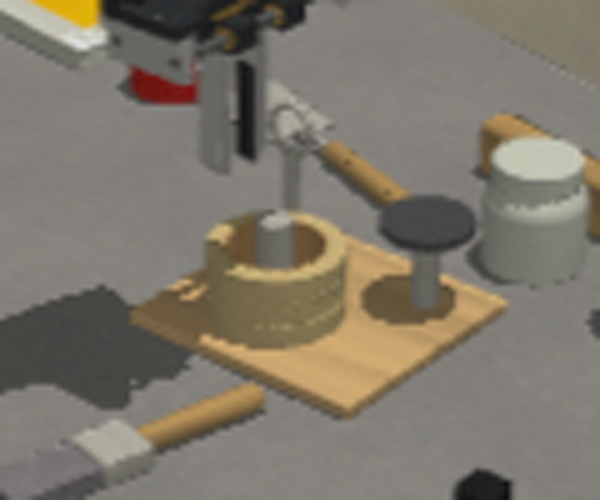

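Run:
```python
from mv import *
plan([373.3,273.7,145,-78],[373.3,273.7,3,-78],save=0)
```

```text
[-0.224, -0.0, 0.929, 0, 1.0, 0]
[-0.224, 0.473, 0.929, 0, 1.0, 0]
cmd [373.2  273.64   2.98 -78.  ]
```

move_arm --pt "0.42 -0.03 0 0.12 0 0.11 0" --pt "0.42 -0.06 0 0.24 0 0.22 0" --pt "0.42 -0.09 0 0.36 0 0.33 0" --pt "0.42 -0.11 0 0.48 0 0.44 0" --pt "0.42 -0.14 0 0.6 0 0.55 0" --pt "0.42 -0.17 0 0.72 0 0.66 0" --pt "0.42 -0.2 0 0.83 0 0.77 0" --pt "0.42 -0.224 0 0.929 0 0.88 0"

```text
clock: 33.4
eef_pos: [372.3, 274.9, 144.8]
orientation: [-90.0, 0.0, -67.5]
wrist_force: [-0.2, -0.0, -0.5]
finger_gap: 39.5
```

Run:
```python
from h import *
from mv import *
st(); print(r.sense()["joint_positions"].round(0))
json.dump([373.2,273.64,144.88,12-.88*90],open("cmd.json","w"))
for nm in ["scene","side"]:
    c=r.read_camera(nm)
    for o in rolls(c):
        if 70<o[1]<140 and 70<o[2]<140: print(nm,o)
plan([373.3,273.7,145,-78],[373.3,273.7,3,-78])
```

```text
t 33.4 p [372.3 274.9 144.8] rpy [-90.    0.  -67.5] F [-0.2 -0.  -0.5] gap 39.5
[-58.  29.  26. 120. -21.  36. -85.]
scene ([381.1, 232.6], 114, 94, [367.0, 249.0])
side ([382.9, 231.8], 124, 97, [210.0, 217.0])
[-0.0, -0.0, 0.0, 0, 0.12, 0]
[-0.0, 0.473, 0.0, 0, 0.12, 0]
cmd [373.2  273.64   2.98 -78.  ]
```

move_arm --pt "0.42 0 0 0 0 0.06 0" --pt "0.42 0 0.03 0 0 0.12 0" --pt "0.42 0 0.15 0 0 0.12 0" --pt "0.42 0 0.3 0 0 0.12 0" --pt "0.42 0 0.4 0 0 0.12 0" --pt "0.42 0 0.45 0 0 0.12 0" --pt "0.42 0 0.473 0 0 0.12 0" --pt "0.42 0 0.473 0 0 0.12 0"

```text
clock: 34.5
eef_pos: [373.6, 273.0, 3.0]
orientation: [-90.0, -0.0, -78.0]
wrist_force: [-1.0, 0.7, -0.2]
finger_gap: 39.2
```

move_arm --pt "0.05 0 0 0 0 0 0" --pt "0.05 0 0 0 0 0 0" --pt "0.05 0 0 0 0 0 0" --pt "0.05 0 0 0 0 0 0" --pt "0.05 0 0 0 0 0 0" --pt "0.05 0 0 0 0 0 0" --pt "0.05 0 0 0 0 0 0" --pt "0.05 0 0 0 0 0 0"

```text
clock: 35.5
eef_pos: [373.4, 273.9, 3.4]
orientation: [-90.0, 0.0, -78.0]
wrist_force: [-1.2, 0.1, 5.3]
finger_gap: 14.7
```

Run:
```python
from mv import *
st()
plan([373.3,273.7,153,-78],[496.9,15,153,12],[496.9,15,73,12],save=0)
```

```text
t 35.5 p [373.4 273.9   3.4] rpy [-90.   0. -78.] F [-1.2  0.1  5.3] gap 14.7
[-0.0, -0.5, 0.0, 0, -0.0, 0]
[0.929, -0.5, 0.224, 0, -1.0, 0]
[0.929, -0.233, 0.224, 0, -1.0, 0]
cmd [496.88  15.    72.88  12.  ]
```

move_arm --pt "0.05 0 -0.05 0 0 0 0" --pt "0.05 0 -0.2 0 0 0 0" --pt "0.05 0 -0.37 0 0 0 0" --pt "0.05 0 -0.5 0 0 0 0" --pt "0.05 0.1 -0.5 0.02 0 -0.11 0" --pt "0.05 0.22 -0.5 0.05 0 -0.22 0" --pt "0.05 0.34 -0.5 0.08 0 -0.33 0" --pt "0.05 0.46 -0.5 0.11 0 -0.44 0"

```text
clock: 36.5
eef_pos: [434.2, 144.6, 152.9]
orientation: [-90.0, 0.0, -38.0]
wrist_force: [0.6, 0.6, -0.3]
finger_gap: 14.4
```

Run:
```python
from mv import *
st()
json.dump(after([373.2,273.64,2.98,-78],[.46,-.5,.11,0,-.44,0]),open("cmd.json","w"));print(cmd())
plan([496.9,15,153,12],[496.9,15,73,12],save=0)
```

```text
t 36.5 p [434.2 144.6 152.9] rpy [-90.   0. -38.] F [ 0.6  0.6 -0.3] gap 14.4
[434.1706841570664, 145.5167168957209, 152.98, -38.4]
[0.434, -0.0, -0.211, 0, -0.56, 0]
[0.434, 0.267, -0.211, 0, -0.56, 0]
cmd [496.89  15.04  72.88  12.  ]
```

move_arm --pt "0.05 0.1 0 -0.05 0 -0.11 0" --pt "0.05 0.2 0 -0.1 0 -0.22 0" --pt "0.05 0.32 0 -0.15 0 -0.33 0" --pt "0.05 0.434 0 -0.211 0 -0.44 0" --pt "0.05 0.434 0 -0.211 0 -0.56 0" --pt "0.05 0.434 0 -0.211 0 -0.56 0" --pt "0.05 0.434 0 -0.211 0 -0.56 0" --pt "0.05 0.434 0 -0.211 0 -0.56 0"

```text
clock: 37.5
eef_pos: [496.6, 15.7, 152.9]
orientation: [-90.0, 0.0, 12.0]
wrist_force: [-0.1, -0.3, -0.7]
finger_gap: 15.1
```

Run:
```python
from h import *
from mv import *
st(); json.dump([496.89,15.04,152.98,12],open("cmd.json","w"))
c=r.read_camera("wrist"); cv2.imwrite("pics/wrist15.png",c["img"])
```

```text
t 37.5 p [496.6  15.7 152.9] rpy [-90.   0.  12.] F [-0.1 -0.3 -0.7] gap 15.1
```

View pics/wrist15.png

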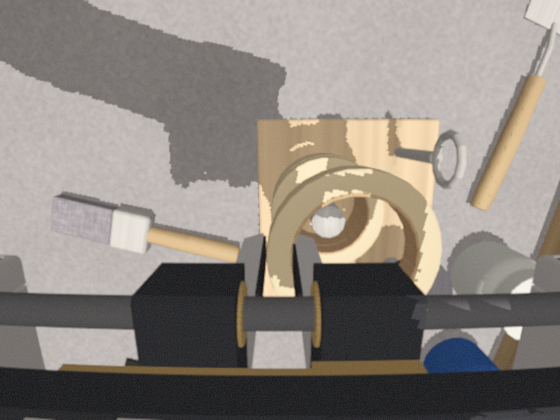

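move_arm --pt "0.05 0 0.07 0 0 0 0" --pt "0.05 0 0.14 0 0 0 0" --pt "0.05 0 0.21 0 0 0 0" --pt "0.05 0 0.25 0 0 0 0" --pt "0.05 0 0.27 0 0 0 0" --pt "0.05 0 0.27 0 0 0 0" --pt "0.24 0 0.27 0 0 0 0" --pt "0.24 0 0.27 0 0 0 0"

```text
clock: 38.55
eef_pos: [497.4, 15.1, 72.6]
orientation: [-90.0, -0.1, 12.0]
wrist_force: [0.0, 0.4, 0.6]
finger_gap: 22.8
```

move_arm --pt "0.24 0 0 0 0 0 0" --pt "0.24 0 -0.05 0 0 0 0" --pt "0.24 0 -0.15 0 0 0 0" --pt "0.24 0 -0.28 0 0 0 0" --pt "0.24 0 -0.36 0 0 0 0" --pt "0.24 0 -0.36 0 0 0 0" --pt "0.24 0 -0.36 0 0 0 0" --pt "0.24 0 -0.36 0 0 0 0"

```text
clock: 39.55
eef_pos: [496.0, 15.0, 179.1]
orientation: [-90.0, 0.1, 12.0]
wrist_force: [0.1, -0.4, -0.8]
finger_gap: 22.8
```

Run:
```python
from h import *
from mv import *
json.dump([496.89,15.04,152.98-81+108,12],open("cmd.json","w"));print(cmd())
st()
for nm in ["scene","side","wrist"]:
    c=r.read_camera(nm); u,v=proj(c,[560,20,50])[0].astype(int)
    if nm!="wrist":cv2.imwrite(f"pics/{nm}16.png",cv2.resize(c["img"][v-50:v+50,u-60:u+60],None,fx=5,fy=5,interpolation=cv2.INTER_CUBIC)); cv2.imwrite(f"pics/{nm}16f.png",c["img"])
    else: cv2.imwrite("pics/wrist16.png",c["img"])
```

```text
[496.89, 15.04, 179.98, 12]
t 39.55 p [496.   15.  179.1] rpy [-90.    0.1  12. ] F [ 0.1 -0.4 -0.8] gap 22.8
```

View pics/scene16.png

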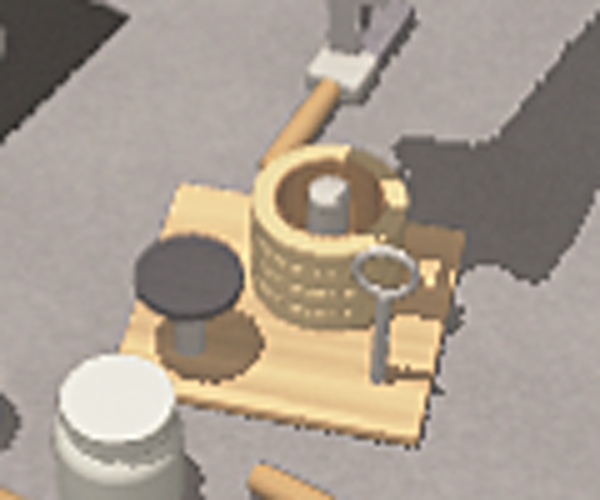

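View pics/side16.png

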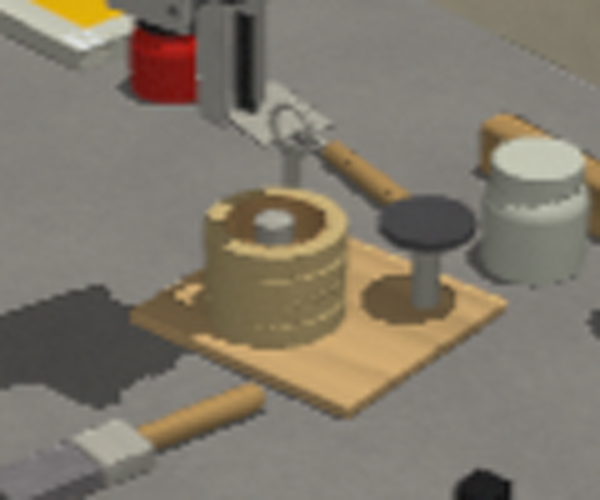

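View pics/side16f.png

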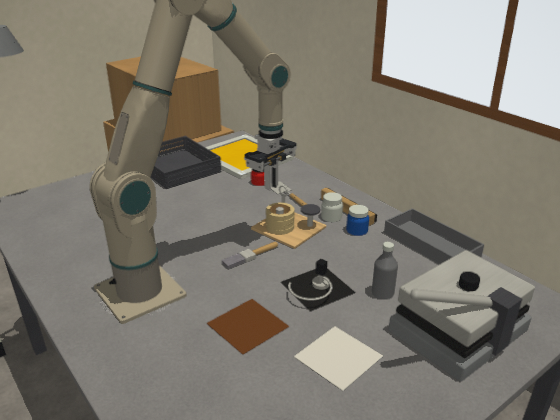

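Run:
```python
from mv import *
plan([440.0,-300,150,100],save=0)
```

```text
[-0.404, 0.1, -0.988, 0, -0.9778, 0]
cmd [ 439.96 -300.08  149.98  100.  ]
```

move_arm --pt "0.7 -0.04 0 -0.1 0 -0.11 0" --pt "0.7 -0.1 0 -0.24 0 -0.22 0" --pt "0.7 -0.16 0 -0.38 0 -0.33 0" --pt "0.7 -0.22 0 -0.52 0 -0.44 0" --pt "0.7 -0.28 0 -0.66 0 -0.55 0" --pt "0.7 -0.34 0 -0.8 0 -0.66 0" --pt "0.7 -0.38 0 -0.92 0 -0.77 0" --pt "0.7 -0.404 0 -0.988 0 -0.88 0"

```text
clock: 40.7
eef_pos: [438.9, -302.5, 179.4]
orientation: [-89.9, -0.0, 91.4]
wrist_force: [0.2, -0.3, -0.5]
finger_gap: 65.8
```

Run:
```python
from h import *
from mv import *
st(); json.dump(after([496.89,15.04,179.98,12],[-.404,0,-.988,0,-.88,0]),open("cmd.json","w"));print(cmd())
plan([440.0,-300,180,107.25],[440.0,-300,47.5,107.25],save=0)
```

```text
t 40.7 p [ 438.9 -302.5  179.4] rpy [-89.9  -0.   91.4] F [ 0.2 -0.3 -0.5] gap 65.8
[439.9635359494466, -300.0818457846124, 179.98, 91.2]
[0.0, -0.0, -0.0, 0, -0.1783, 0]
[0.0, 0.442, -0.0, 0, -0.1783, 0]
cmd [ 439.96 -300.08   47.38  107.25]
```

move_arm --pt "0.7 0 0 0 0 -0.09 0" --pt "0.7 0 0 0 0 -0.1783 0" --pt "0.7 0 0 0 0 -0.1783 0" --pt "0.7 0 0 0 0 -0.1783 0" --pt "0.7 0 0 0 0 -0.1783 0" --pt "0.7 0 0 0 0 -0.1783 0" --pt "0.7 0 0.05 0 0 -0.1783 0" --pt "0.7 0 0.1 0 0 -0.1783 0"

```text
clock: 41.7
eef_pos: [439.7, -299.9, 148.8]
orientation: [-90.0, -0.0, 107.2]
wrist_force: [-0.8, 0.3, -0.1]
finger_gap: 65.7
```

Run:
```python
from h import *
from mv import *
st()
c=r.read_camera("side");u,v=proj(c,[430,-300,60])[0].astype(int)
cv2.imwrite(f"pics/side17.png",cv2.resize(c["img"][v-50:v+50,u-60:u+60],None,fx=5,fy=5,interpolation=cv2.INTER_CUBIC))
```

```text
t 41.7 p [ 439.7 -299.9  148.8] rpy [-90.   -0.  107.2] F [-0.8  0.3 -0.1] gap 65.7
```

View pics/side17.png

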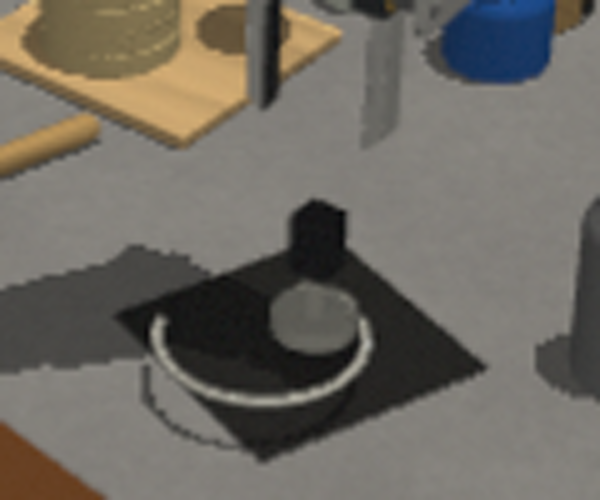

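Aligned above the keeper (grip at crop (318,240)). I'll descend and grasp.

move_arm --pt "0.7 0 0.08 0 0 0 0" --pt "0.7 0 0.18 0 0 0 0" --pt "0.7 0 0.27 0 0 0 0" --pt "0.7 0 0.32 0 0 0 0" --pt "0.7 0 0.342 0 0 0 0" --pt "0.7 0 0.342 0 0 0 0" --pt "0.2 0 0.342 0 0 0 0" --pt "0.2 0 0.342 0 0 0 0"

```text
clock: 42.75
eef_pos: [440.4, -300.4, 48.1]
orientation: [-90.1, 0.1, 107.2]
wrist_force: [-0.2, -0.9, 0.8]
finger_gap: 49.1
```

move_arm --pt "0.2 0 0 0 0 0 0" --pt "0.2 0 0 0 0 0 0" --pt "0.2 0 0 0 0 0 0" --pt "0.2 0 0 0 0 0 0" --pt "0.2 0 0 0 0 0 0" --pt "0.2 0 0 0 0 0 0" --pt "0.2 0 0 0 0 0 0" --pt "0.2 0 0 0 0 0 0" --squeeze 30

```text
clock: 43.75
eef_pos: [440.1, -300.2, 47.5]
orientation: [-90.0, 0.0, 107.2]
wrist_force: [-0.2, -0.5, 2.7]
finger_gap: 26.1
```

Run:
```python
from h import *
from mv import *
st()
json.dump([439.96,-300.08,47.38,107.25],open("cmd.json","w"))
c=cmd()
plan([c[0],c[1],220,107.25]); plan([560,-130,220,107.25]); plan([676.7,47.4,220,107.25])
plan([676.7,47.4,129,107.25],save=0)
```

```text
t 43.75 p [ 440.1 -300.2   47.5] rpy [-90.    0.  107.2] F [-0.2 -0.5  2.7] gap 26.1
[0.0, -0.575, 0.0, 0, -0.0, 0]
cmd [ 439.96 -300.08  219.88  107.25]
[0.423, -0.0, -0.55, 0, -0.0, 0]
cmd [ 559.91 -129.96  219.88  107.25]
[0.449, -0.0, -0.547, 0, -0.0, 0]
cmd [676.68  47.35 219.88 107.25]
[0.0, 0.303, -0.0, 0, -0.0, 0]
cmd [676.68  47.35 128.98 107.25]
```

move_arm --pt "0.2 0 -0.05 0 0 0 0" --pt "0.2 0 -0.18 0 0 0 0" --pt "0.2 0 -0.33 0 0 0 0" --pt "0.2 0 -0.48 0 0 0 0" --pt "0.2 0 -0.575 0 0 0 0" --pt "0.2 0.1 -0.575 -0.13 0 0 0" --pt "0.2 0.2 -0.575 -0.26 0 0 0" --pt "0.2 0.31 -0.575 -0.4 0 0 0"

```text
clock: 44.75
eef_pos: [526.8, -174.7, 220.2]
orientation: [-90.0, -0.0, 107.2]
wrist_force: [1.1, 0.6, -2.7]
finger_gap: 26.0
```

Run:
```python
from h import *
from mv import *
st()
json.dump(after([439.96,-300.08,47.38,107.25],[.31,-.575,-.4,0,0,0]),open("cmd.json","w"));print(cmd())
plan([676.7,47.4,220,107.25],[676.7,47.4,128,107.25],save=0)
c=r.read_camera("side");u,v=proj(c,[510,-190,230])[0].astype(int)
cv2.imwrite(f"pics/side18.png",cv2.resize(c["img"][v-50:v+50,u-60:u+60],None,fx=5,fy=5,interpolation=cv2.INTER_CUBIC))
```

```text
t 44.75 p [ 526.8 -174.7  220.2] rpy [-90.   -0.  107.2] F [ 1.1  0.6 -2.7] gap 26.0
[526.9840268621343, -175.6781561684131, 219.88, 107.25]
[0.562, -0.0, -0.697, 0, -0.0, 0]
[0.562, 0.306, -0.697, 0, -0.0, 0]
cmd [676.68  47.35 128.08 107.25]
```

View pics/side18.png

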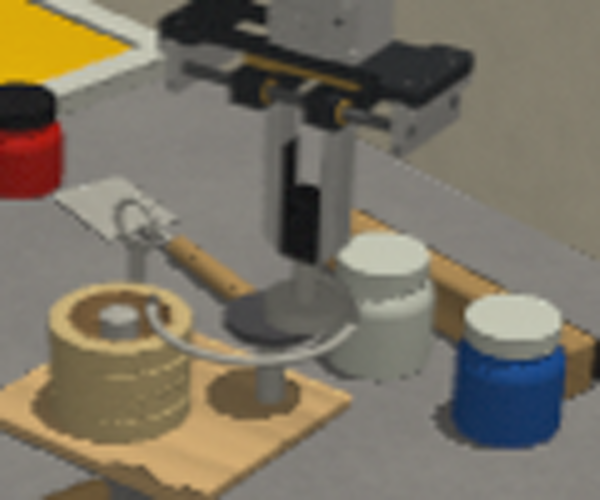

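move_arm --pt "0.2 0.11 0 -0.14 0 0 0" --pt "0.2 0.22 0 -0.28 0 0 0" --pt "0.2 0.33 0 -0.42 0 0 0" --pt "0.2 0.44 0 -0.56 0 0 0" --pt "0.2 0.52 0 -0.65 0 0 0" --pt "0.2 0.562 0 -0.697 0 0 0" --pt "0.2 0.562 0 -0.697 0 0 0" --pt "0.2 0.562 0 -0.697 0 0 0"

```text
clock: 45.8
eef_pos: [675.8, 44.6, 219.7]
orientation: [-89.9, 0.1, 107.1]
wrist_force: [-0.2, 0.1, -2.5]
finger_gap: 25.8
```

move_arm --pt "0.2 0 0.04 0 0 0 0" --pt "0.2 0 0.1 0 0 0 0" --pt "0.2 0 0.16 0 0 0 0" --pt "0.2 0 0.22 0 0 0 0" --pt "0.2 0 0.27 0 0 0 0" --pt "0.2 0 0.306 0 0 0 0" --pt "0.2 0 0.306 0 0 0 0" --pt "0.2 0 0.306 0 0 0 0"

```text
clock: 46.8
eef_pos: [677.2, 47.5, 128.6]
orientation: [-90.1, 0.0, 107.3]
wrist_force: [0.5, 0.3, -2.4]
finger_gap: 26.0
```

Run:
```python
from h import *
from mv import *
st()
json.dump([676.68,47.35,128.08,107.25],open("cmd.json","w"))
for n in ["scene","side"]:
    c=r.read_camera(n)
    u,v=proj(c,[631,20,110])[0].astype(int); print(n,u-60,v-50, "tip",((proj(c,[619.4+82*0,0,0])[0])).round())
    # predicted tip/bend in crop
    a=np.radians(107.25); R=np.array([[np.cos(a),-np.sin(a)],[np.sin(a),np.cos(a)]])
    for q in [(56,80),(0,120),(-60,60)]:
        P=np.r_[R@q+[676.5,47.2],114]; print(q,P.round(),((proj(c,P)[0]-[u-60,v-50])*5).round())
    cv2.imwrite(f"pics/{n}19.png",cv2.resize(c["img"][v-50:v+50,u-60:u+60],None,fx=5,fy=5,interpolation=cv2.INTER_CUBIC))
arc(96,62,128.08);arc(62,28,128.08);arc(28,0,128.08)
```

```text
t 46.8 p [677.2  47.5 128.6] rpy [-90.1   0.  107.3] F [ 0.5  0.3 -2.4] gap 26.0
scene 217 206 tip [273. 276.]
(56, 80) [583.  77. 114.] [423. 225.]
(0, 120) [562.  12. 114.] [339. 168.]
(-60, 60) [637. -28. 114.] [226. 227.]
side 241 144 tip [302. 225.]
(56, 80) [583.  77. 114.] [199. 236.]
(0, 120) [562.  12. 114.] [233. 280.]
(-60, 60) [637. -28. 114.] [355. 270.]
[-0.015, -0.0, 0.001, 0, 0.0472, 0]
[-0.03, -0.0, 0.002, 0, 0.0944, 0]
[-0.044, -0.0, 0.005, 0, 0.1417, 0]
[-0.059, -0.0, 0.009, 0, 0.1889, 0]
[-0.073, -0.0, 0.014, 0, 0.2361, 0]
[-0.086, -0.0, 0.019, 0, 0.2833, 0]
[-0.1, -0.0, 0.026, 0, 0.3306, 0]
[-0.112, -0.0, 0.034, 0, 0.3778, 0]
cmd [676.9   12.24 128.08  73.25]
[-0.015, -0.0, 0.001, 0, 0.0472, 0]
[-0.03, -0.0, 0.002, 0, 0.0944, 0]
[-0.044, -0.0, 0.005, 0, 0.1416, 0]
[-0.059, -0.0, 0.009, 0, 0.1889, 0]
[-0.073, -0.0, 0.014, 0, 0.2361, 0]
[-0.086, -0.0, 0.02, 0, 0.2833, 0]
[-0.099, -0.0, 0.026, 0, 0.3305, 0]
[-0.112, -0.0, 0.034, 0, 0.3778, 0]
cmd [657.45 -17.   128.08  39.25]
[-0.012, -0.0, 0.001, 0, 0.0388, 0]
[-0.025, -0.0, 0.002, 0, 0.0777, 0]
[-0.037, -0.0, 0.004, 0, 0.1166, 0]
[-0.049, -0.0, 0.006, 0, 0.1555, 0]
[-0.06, -0.0, 0.009, 0, 0.1944, 0]
[-0.072, -0.0, 0.014, 0, 0.2333, 0]
[-0.083, -0.0, 0.018, 0, 0.2722, 0]
[-0.094, -0.0, 0.024, 0, 0.3111, 0]
cmd [631.06 -29.26 128.08  11.25]
```

View pics/scene19.png

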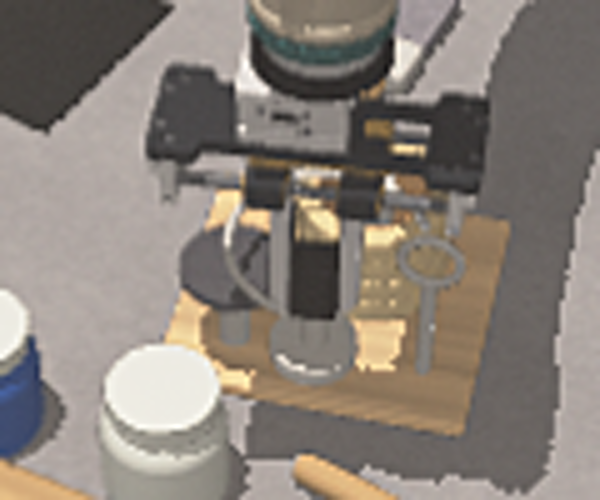

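View pics/side19.png

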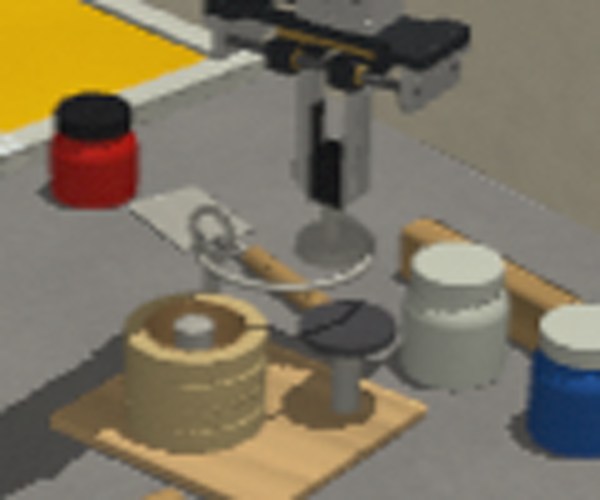

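move_arm --pt "0.2 -0.015 0 0.001 0 0.0472 0" --pt "0.2 -0.03 0 0.002 0 0.0944 0" --pt "0.2 -0.044 0 0.005 0 0.1417 0" --pt "0.2 -0.059 0 0.009 0 0.1889 0" --pt "0.2 -0.073 0 0.014 0 0.2361 0" --pt "0.2 -0.086 0 0.019 0 0.2833 0" --pt "0.2 -0.1 0 0.026 0 0.3306 0" --pt "0.2 -0.112 0 0.034 0 0.3778 0"

```text
clock: 47.9
eef_pos: [677.3, 12.2, 128.8]
orientation: [-90.1, -0.0, 73.1]
wrist_force: [1.0, -0.2, -3.2]
finger_gap: 25.2
```

Run:
```python
from h import *
from mv import *
st()
for n in ["scene","side"]:
    c=r.read_camera(n)
    u,v=proj(c,[604,89,108])[0].astype(int)
    cv2.imwrite(f"pics/{n}20.png",cv2.resize(c["img"][v-30:v+30,u-40:u+40],None,fx=8,fy=8,interpolation=cv2.INTER_CUBIC))
```

```text
t 47.9 p [677.3  12.2 128.8] rpy [-90.1  -0.   73.1] F [ 1.  -0.2 -3.2] gap 25.2
```

View pics/scene20.png

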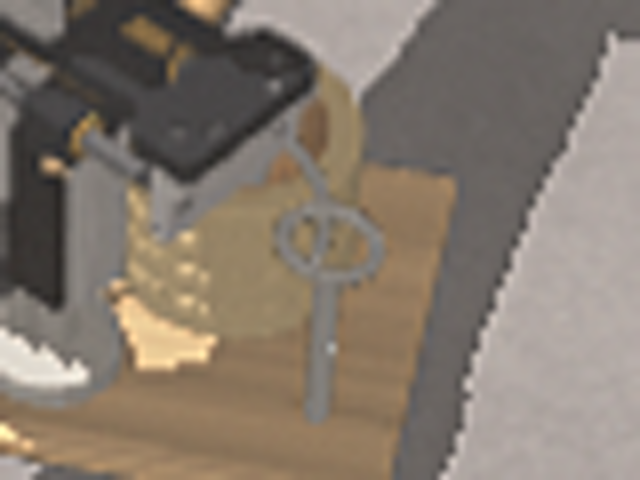

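View pics/side20.png

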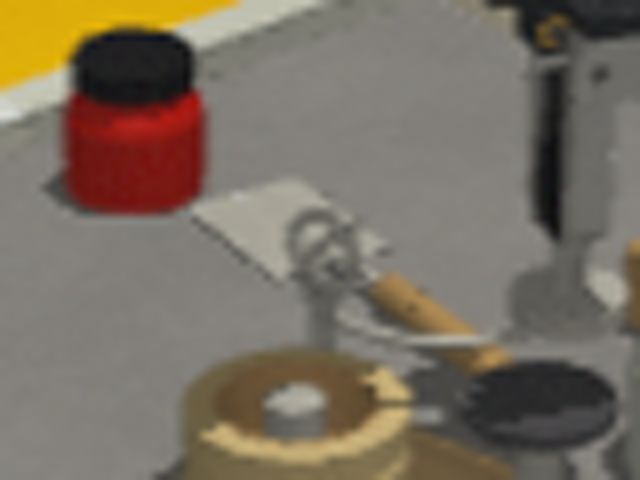

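move_arm --pt "0.2 -0.015 0 0.001 0 0.0472 0" --pt "0.2 -0.03 0 0.002 0 0.0944 0" --pt "0.2 -0.044 0 0.005 0 0.1416 0" --pt "0.2 -0.059 0 0.009 0 0.1889 0" --pt "0.2 -0.073 0 0.014 0 0.2361 0" --pt "0.2 -0.086 0 0.02 0 0.2833 0" --pt "0.2 -0.099 0 0.026 0 0.3305 0" --pt "0.2 -0.112 0 0.034 0 0.3778 0"

```text
clock: 49.0
eef_pos: [657.7, -16.5, 128.5]
orientation: [-90.0, -0.1, 39.2]
wrist_force: [0.1, -1.1, -3.2]
finger_gap: 25.8
```

move_arm --pt "0.2 -0.012 0 0.001 0 0.0388 0" --pt "0.2 -0.025 0 0.002 0 0.0777 0" --pt "0.2 -0.037 0 0.004 0 0.1166 0" --pt "0.2 -0.049 0 0.006 0 0.1555 0" --pt "0.2 -0.06 0 0.009 0 0.1944 0" --pt "0.2 -0.072 0 0.014 0 0.2333 0" --pt "0.2 -0.083 0 0.018 0 0.2722 0" --pt "0.2 -0.094 0 0.024 0 0.3111 0"

```text
clock: 50.0
eef_pos: [631.4, -28.6, 128.5]
orientation: [-90.0, -0.1, 11.3]
wrist_force: [0.4, -0.3, -2.7]
finger_gap: 25.9
```

Run:
```python
from h import *
from mv import *
st()
for n in ["scene","side","wrist"]:
    c=r.read_camera(n)
    if n=="wrist": cv2.imwrite("pics/wrist21.png",c["img"]);continue
    u,v=proj(c,[610,30,108])[0].astype(int)
    cv2.imwrite(f"pics/{n}21.png",cv2.resize(c["img"][v-45:v+45,u-50:u+50],None,fx=6,fy=6,interpolation=cv2.INTER_CUBIC))
```

```text
t 50.0 p [631.4 -28.6 128.5] rpy [-90.   -0.1  11.3] F [ 0.4 -0.3 -2.7] gap 25.9
```

View pics/scene21.png

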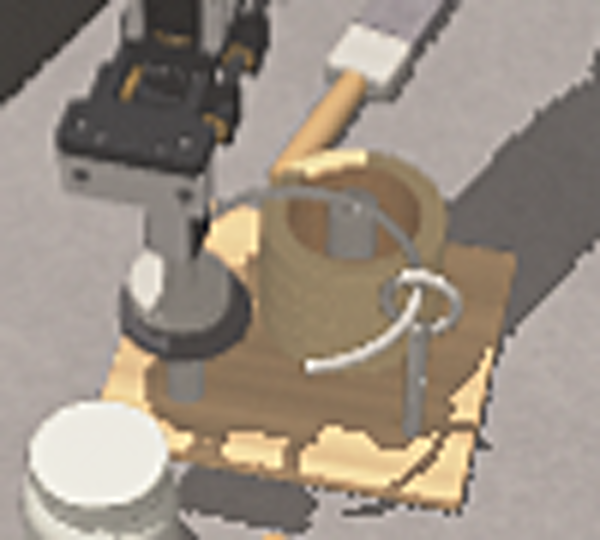

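View pics/side21.png

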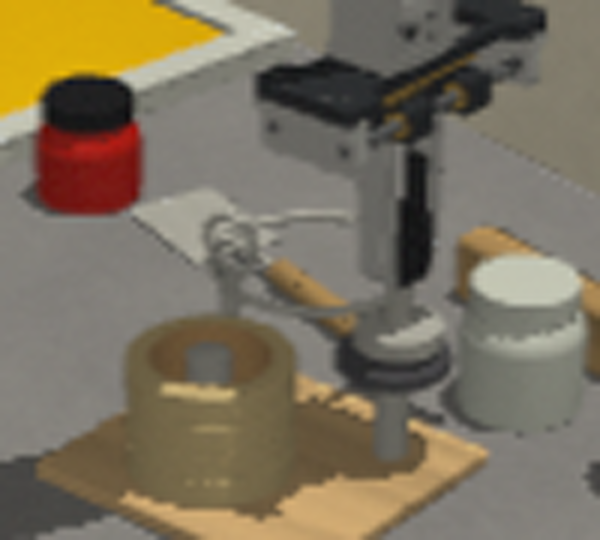

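View pics/wrist21.png

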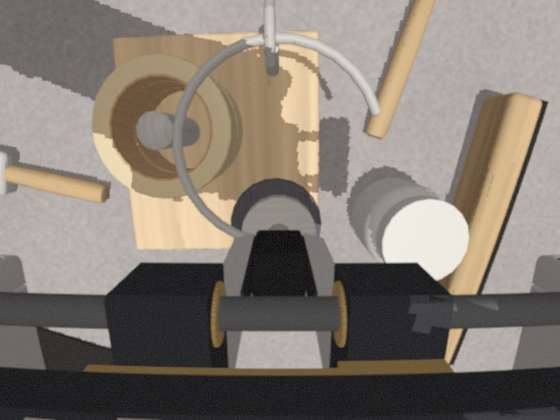

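move_arm --pt "0.2 0 0.005 0 0 0 0" --pt "0.2 0 0.01 0 0 0 0" --pt "0.2 0 0.014 0 0 0 0" --pt "0.2 0 0.018 0 0 0 0" --pt "0.2 0 0.021 0 0 0 0" --pt "0.2 0 0.024 0 0 0 0" --pt "0.2 0 0.024 0 0 0 0" --pt "0.2 0 0.024 0 0 0 0"

```text
clock: 51.15
eef_pos: [631.0, -29.3, 121.5]
orientation: [-90.0, -0.0, 11.2]
wrist_force: [-2.4, 0.6, 5.6]
finger_gap: 26.0
```

```bash
python3 -c "
from mv import *
st()"
```

```text
t 51.15 p [631.  -29.3 121.5] rpy [-90.   -0.   11.2] F [-2.4  0.6  5.6] gap 26.0
```

move_arm --pt "0.35 0 0 0 0 0 0" --pt "0.5 0 0 0 0 0 0" --pt "0.6 0 0 0 0 0 0" --pt "0.7 0 0 0 0 0 0" --pt "0.7 0 0 0 0 0 0" --pt "0.7 0 0 0 0 0 0" --pt "0.7 0 0 0 0 0 0" --pt "0.7 0 0 0 0 0 0"

```text
clock: 52.15
eef_pos: [631.1, -29.3, 120.9]
orientation: [-90.0, -0.0, 11.3]
wrist_force: [0.2, 0.7, -0.2]
finger_gap: 65.9
```

move_arm --pt "0.7 0 -0.04 0 0 0 0" --pt "0.7 0 -0.12 0 0 0 0" --pt "0.7 0 -0.22 0 0 0 0" --pt "0.7 0 -0.35 0 0 0 0" --pt "0.7 0 -0.5 0 0 0 0" --pt "0.7 0 -0.5 0 -0.0 0 0" --pt "0.7 0 -0.5 -0.2 0 0 0" --pt "0.7 0 -0.5 -0.3 0 0 0"

```text
clock: 53.15
eef_pos: [648.1, -121.1, 270.7]
orientation: [-90.1, 0.1, 11.1]
wrist_force: [-0.0, -0.0, 0.3]
finger_gap: 65.8
```

Run:
```python
from h import *
from mv import *
st()
for n in ["scene","side","wrist"]:
    c=r.read_camera(n)
    if n=="wrist": cv2.imwrite("pics/wrist22.png",c["img"]);continue
    u,v=proj(c,[610,30,108])[0].astype(int)
    k=((proj(c,[[604.3,88.5,108],[631,-29.3,140]])-[u-50,v-45])*6).round(); print(n,k.tolist())
    cv2.imwrite(f"pics/{n}22.png",cv2.resize(c["img"][v-45:v+45,u-50:u+50],None,fx=6,fy=6,interpolation=cv2.INTER_CUBIC))
```

```text
t 53.15 p [ 648.1 -121.1  270.7] rpy [-90.1   0.1  11.1] F [-0.  -0.   0.3] gap 65.8
scene [[416.0, 302.0], [177.0, 215.0]]
side [[231.0, 239.0], [397.0, 251.0]]
```

View pics/scene22.png

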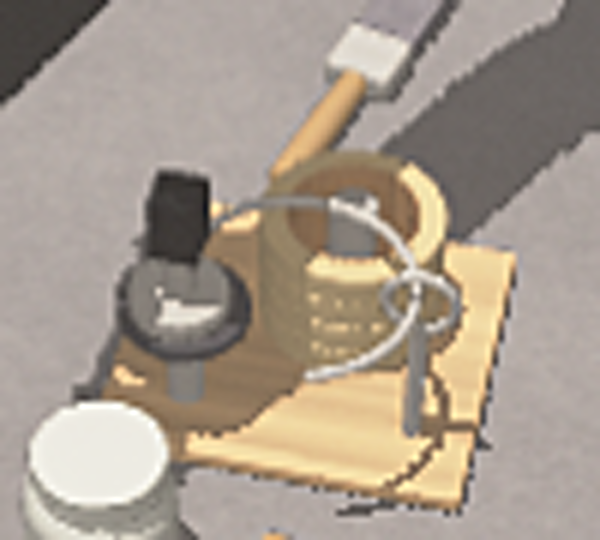

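View pics/side22.png

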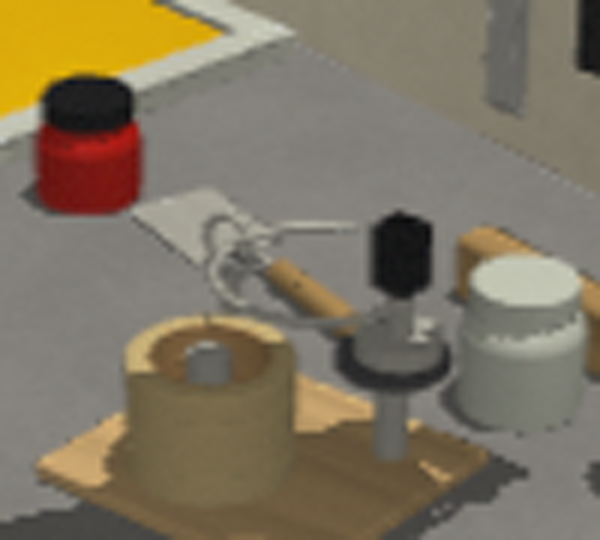

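View pics/wrist22.png

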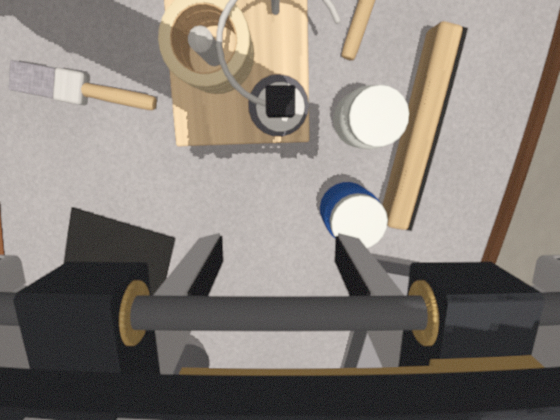

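Run:
```python
from h import *
L=[]
for n,p in [("scene",(308,375)),("side",(355,228))]:
    c=r.read_camera(n); u,v=proj(c,[610,30,108])[0].astype(int)
    L.append((c,np.array([u-50+p[0]/6,v-45+p[1]/6])))
    P=[[670.3,60.1,108],[607.6,88.4,108],[631,-29.3,160],[631,-29.3,78]]
    print(n,((proj(c,P)-[u-50,v-45])*6).round().tolist())
    cv2.imwrite(f"pics/{n}23.png",cv2.resize(c["img"][v-45:v+45,u-50:u+50],None,fx=8,fy=8,interpolation=cv2.INTER_CUBIC)[:600])
print("tip",tri(L))
w=r.read_camera("wrist")
cv2.imwrite("pics/wrist23.png",cv2.resize(w["img"][0:150,150:350],None,fx=4,fy=4,interpolation=cv2.INTER_CUBIC))
for n,P in [("grip top",[631,-29.3,160]),("pad",[629.7,-29.3,78]),("eye",[604.3,88.5,108]),("foot top",[631,-29.3,90])]: print(n,((proj(w,P)[0]-[150,0])*4).round())
```

```text
scene [[307.0, 373.0], [413.0, 306.0], [177.0, 186.0], [178.0, 302.0]]
side [[348.0, 225.0], [235.0, 237.0], [398.0, 219.0], [394.0, 347.0]]
tip (array([671.97470363,  59.07051749, 106.37086219]), [0.721645188886709, 0.585373481417619])
grip top [513. 433.]
pad [508. 457.]
eye [500. -62.]
foot top [513. 455.]
```

View pics/wrist23.png

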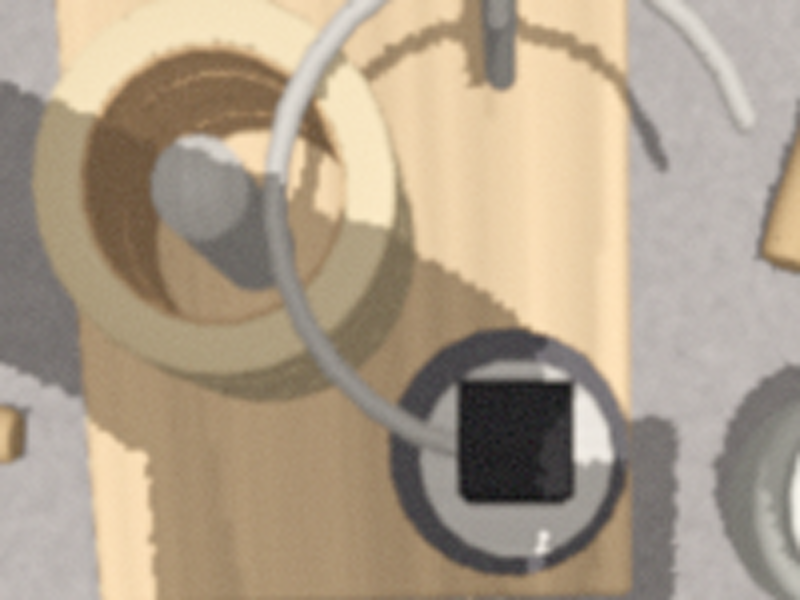

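Run:
```python
from h import *
from mv import *
st(); print(r.sign_off())
```

```text
t 53.45 p [ 648.4 -115.4  270.5] rpy [-89.9   0.   11.4] F [ 0.9 -0.9  0.8] gap 65.8
the job is handed in; nothing more can be done
None
```

The caddy is reloaded and shut, and I handed the job in at about 53 s. The hand-in gives no verdict, so the results below are my own camera and force readings.

- **Keeper out:** I swung it out of the eye along its curve and stood it upright on the black mat. The brown and white mats were the look-alikes.
- **Rolls:** all four present were threaded onto the post, at 18 mm per roll. They lie flat and sit about 5 mm off the post's axis. None was seen to have been knocked aside between checks.
- **Keeper back:** the wire is through the eye again and the foot stands on the pad. Contact showed as about 8 N of change in the wrist force. In the last pictures the foot is within about 2 mm of the pad's centre, and the tip measured within about 2 mm of its expected place and height.
- **Clearance:** the gripper is about 270 mm up and touching nothing. In the last pictures the tubs, tools and bottle look to be where they started; I did not measure them again.

Two readings disagreed slightly. The scene camera put the caddy 3 to 5 mm further along than the wrist camera, so I relied mostly on the wrist view. One roll gripped at 12.8 mm instead of about 14.6 mm, but it looked normal and stacked normally.

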